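Load the roller mixer with released control bottles

TASK

Load the roller mixer for the next run: lay the two green-tagged bottles on their sides on its rollers, each resting lengthwise in a groove between two rollers with its whole body on the bed, and stand the red-tagged bottle upright in the red reject tray. Set every bottle down gently, without dropping it; once all three are in place, turn the mixer's speed dial clockwise from off to its green mark. Leave everything else on the bench where it is.

Things in the scene. Friction and masses are not known exactly. Their poses are not given: they have to be found in the camera images.
- mixer: White bench-top roller mixer, fixed, 206 mm deep (x), 325 mm long (y); mains off, so its rollers never turn here. Origin: on the bench under the middle of the roller bed; -x side faces the robot. Bed: y from -100 to +100 mm, front and back edges 69 mm high. Past +100: bearing plate 25 mm wide, 88 mm high. Past -100: control housing 80 mm wide, 101 mm high, with the dial on top.
- roller_bed (a point): Middle of the roller bed, 88 mm above the bench, level with the roller tops; axes as the mixer's. Five black rubber rollers, 26 mm diameter, 196 mm long, lie along y at x = -76, -38, 0, 38, 76 mm. The four grooves between them are at x = -57, -19, 19, 57 mm; a bottle lying in one has its axis 109 mm above the bench (21 mm above this point).
- green_bottle_a: Amber 150 ml bottle with a green tag band and a green disc on its white cap, starts standing on the bench. Body 52 mm diameter and straight up to 83 mm, cap 36 mm diameter from 97 to 120 mm (total height 120 mm), 0.15 to 0.3 kg. Origin: centre of the base; z runs along the bottle to the cap.
- green_bottle_a_mid (a point): Centre of green bottle a's straight body, on its axis, 41.5 mm from the base; axes as the bottle's.
- green_bottle_b: The second green-tagged bottle, the same in every way.
- green_bottle_b_mid (a point): Centre of green bottle b's straight body, on its axis, 41.5 mm from the base.
- red_bottle: The same bottle, but with a red tag band and a red disc on its cap: rejected. Starts standing on the bench.
- reject_tray: Red open tray, fixed, 125 mm square and 35 mm high outside, walls and floor 5 mm. Origin: centre of its underside; sides along its x and y.
- dial (a joint): Speed dial on top of the mixer's control housing: angle in rad, 0 = off (as it starts, pointer line towards the mixer's -x side, at the black mark), grows clockwise seen from above, stop at 2.1. The green mark is at 1.2 rad (69 degrees). It turns with light friction (0.04 N m) and stays where it is left.
- dial_grip (a point): Grip point of the dial, on its vertical axis, 138 mm above the bench. The grip is an upright bar 14 mm thick and 42 mm long, its top 7 mm above this point and its foot 25 mm below; at 0 rad it lies along the mixer's x axis and it turns with the dial. Its disc is 44 mm wide, on a base disc 68 mm wide and 6 mm high.
- sanitizer: Clear pump bottle with a blue label, 50 mm diameter, 131 mm high with its spout, standing loose among the bottles; leave it. Origin: centre of its base.
- beaker: Clear plastic cup, 84 mm wide, 95 mm high, loose, behind the mixer; leave it. Origin: centre of its base.
- slide_box: Blue slide box, 85 x 100 x 34 mm, loose, at the back of the bench; leave it. Origin: centre of its underside.

How it is judged:
On the way, in this order (a step that is already met when the one before it is completed fails the run):
1. both green-tagged bottles lie released and at rest in grooves between the rollers and the red-tagged one stands released in the reject tray, with the dial still off (below 0.3 rad) (z of green_bottle_a_mid in the frame of mixer between 0.105 and 0.113 m and x of green_bottle_a_mid in the frame of mixer between -0.068 and 0.068 m and y of green_bottle_a_mid in the frame of mixer between -0.064 and 0.064 m and angle between the z axis of each of green_bottle_a, green_bottle_b and the y axis of mixer, either way round below 0.1 rad and linear speed of each of green_bottle_a, green_bottle_b, red_bottle below 0.02 m/s and angular speed of each of green_bottle_a, green_bottle_b, red_bottle below 0.2 rad/s and z of green_bottle_b_mid in the frame of mixer between 0.105 and 0.113 m and x of green_bottle_b_mid in the frame of mixer between -0.068 and 0.068 m and y of green_bottle_b_mid in the frame of mixer between -0.064 and 0.064 m and x of red_bottle in the frame of reject_tray between -0.038 and 0.038 m and y of red_bottle in the frame of reject_tray between -0.038 and 0.038 m and z of red_bottle in the frame of reject_tray between 0.001 and 0.009 m and angle between red_bottle's own z axis and vertical below 0.08 rad and contact force between the fingers and green_bottle_a below 0.1 N and contact force between the fingers and green_bottle_b below 0.1 N and contact force between the fingers and red_bottle below 0.1 N and value of joint dial below 0.3 rad), for 0.2 s.
2. the dial is turned to the green mark (1.2 rad, within 0.25 rad) (value of joint dial between 0.95 and 1.45 rad), for 0.2 s.
At the end, for the whole second after the job is handed in: Green bottles at rest in roller grooves: axis height within 4 mm, along rollers within 0.1 rad, mid-body within 64 mm (y) and 68 mm (x) of bed middle. Red one upright in tray, within 38 mm of centre. Dial 1.2 +-0.25 rad. Pump bottle, cup, slide box within 30 mm of their starts (all of step 2 and z of green_bottle_a_mid in the frame of mixer between 0.105 and 0.113 m and x of green_bottle_a_mid in the frame of mixer between -0.068 and 0.068 m and y of green_bottle_a_mid in the frame of mixer between -0.064 and 0.064 m and angle between the z axis of each of green_bottle_a, green_bottle_b and the y axis of mixer, either way round below 0.1 rad and linear speed of each of green_bottle_a, green_bottle_b, red_bottle below 0.02 m/s and angular speed of each of green_bottle_a, green_bottle_b, red_bottle below 0.2 rad/s and z of green_bottle_b_mid in the frame of mixer between 0.105 and 0.113 m and x of green_bottle_b_mid in the frame of mixer between -0.068 and 0.068 m and y of green_bottle_b_mid in the frame of mixer between -0.064 and 0.064 m and x of red_bottle in the frame of reject_tray between -0.038 and 0.038 m and y of red_bottle in the frame of reject_tray between -0.038 and 0.038 m and z of red_bottle in the frame of reject_tray between 0.001 and 0.009 m and angle between red_bottle's own z axis and vertical below 0.08 rad and distance of each of sanitizer, beaker, slide_box from where it was at the start of the episode below 0.03 m); the robot touches nothing.
It fails at once if a green-tagged bottle is banged or pressed hard on the mixer (over 60 N) (contact force between any of green_bottle_a, green_bottle_b and mixer above 60 N).
It fails at once if the pump bottle is moved more than 30 mm or tipped (distance of sanitizer from where it was at the start of the episode above 0.03 m or angle between sanitizer's own z axis and vertical above 0.5 rad).
It fails at once if the cup is moved more than 30 mm or tipped (distance of beaker from where it was at the start of the episode above 0.03 m or angle between beaker's own z axis and vertical above 0.5 rad).
It fails at once if the slide box is moved more than 30 mm or tipped (distance of slide_box from where it was at the start of the episode above 0.03 m or angle between slide_box's own z axis and vertical above 0.5 rad).
It fails at once if a bottle is dropped or knocked over: it moves faster than 0.55 m/s (a fall of 15 mm) with no finger on it ((linear speed of green_bottle_a above 0.55 m/s and contact force between the fingers and green_bottle_a below 0.05 N) or (linear speed of green_bottle_b above 0.55 m/s and contact force between the fingers and green_bottle_b below 0.05 N) or (linear speed of red_bottle above 0.55 m/s and contact force between the fingers and red_bottle below 0.05 N)).
It also fails if it takes over 72 s, if anything falls off the work surface, if the arm or the gripper's body presses on something with over 40 N, if the wrist force passes 120 N, or if a joint passes its speed limit or range.

ROBOT

A 6-joint arm with a two-finger parallel gripper is mounted at the origin on the work surface. World frame = base frame: x ahead of the robot, y to its left, z up, the work surface at z = 0. Lengths are in m, angles in rad, forces in N, time in s.
With the tool pointing down it reaches from about 0.4 to 0.825 m from the base axis. Payload 7 kg.
Tool frame: the origin (TCP) lies at the very end of the fingers, on their centre line; the grasp point (between the pads) lies 19 mm behind it; z points along the fingers, y is the direction in which the jaws open and shut (so a half turn about z gives the same grasp; the last joint's range is limited). The gripper opens to 88 mm and grips with 3 to 60 N. Pads are 19 mm wide; open, the fingers measure 130 mm over their backs; the gripper's body (78 mm by 193 mm) begins 47 mm behind the grasp point.
Start: joints at [1.432, 0.359, 0.012, 0, -1.224, -0.288], TCP at [0.279, 0.614, 0.227] pointing down, gripper open.
Joint ranges: [-3.07, 3.07], [-1.43, 2.12], [-1.02, 1.25], [-3.03, 1.67], [-3.05, -0], [-3.03, 3.03]. Speed limits (rad/s): [2.39, 2.39, 3.01, 3.14, 3.14, 3.14].

INTERFACE

Orientations are given as [roll, pitch, yaw] about the fixed x, y, z axes, in that order (R = Rz(yaw) Ry(pitch) Rx(roll)).
In Python, from station import arm gives the robot as it stands.
- The arm moves only by the shell command python3 -m inch 'ROWS' [FORCE]. ROWS is text: rows parted by semicolons, each of 7 numbers parted by spaces: the closure, from 0 (fully open) to 1 (shut), then the shift along the tool's x, y, z each as a share of 300 mm, from -1 to 1, then the turn, a rotation vector about the tool's x, y, z each as a share of 60 degrees, from -1 to 1. In form: grip tx ty tz rx ry rz; .... A call has 1 to 12 rows; each row is the pose to reach, as a shift and turn from the pose commanded when the call began, along the tool's axes at that moment; what a row does not reach only later rows make up. A row lasts 1/10 s, in which the tool goes at most 50 mm and 8.59 degrees, less where a joint would pass 70% of its speed; a pose out of reach is approached as far as the arm can. A call with a number of a shift or a turn outside -1 to 1 is refused whole. A call with a gripper value outside its range is refused whole. The fingers move at their own pace and stop on an object; FORCE is the grip in N (left out, the last holds). Time passes only in rows, so rows that repeat a pose let the fingers close. It gives the time, the measured TCP pose, the force and the opening at its end, in the units of the state.
- arm.get_state(): the state, without advancing time (a new reading comes with each control period).
- arm.grab_frame(name): name is "side" or "top" or "wrist"; returns a dict with "img" (420x560x3 uint8, red, green, blue), "range_z" (420x560 float32, m along the optical axis (not along the pixel's ray), 0 where there is no reading), "fx", "fy", "cx", "cy" (pixels), "extrinsics" (4x4, takes a point from world to camera coordinates); the wrist camera has in their place "tool_from_camera" (4x4, takes a point from camera to tool coordinates, whose origin is the TCP and whose axes are the flange's). Camera axes: x right, y up, looking along -z (the intrinsics and any distortion apply to the point x, -y, -z); pixel columns grow to the right and rows downward; lengths in m; the calibration is good to about 2 mm. A picture is of the moment at which its call begins: read the wrist's pose just before it.
- arm.job_done(): hands the job in, once; it reports no verdict.
The state is a dict: "t": time; "q": joint angles; "qd": joint speeds; "joint_efforts": joint torques, N m; "eef_pos": TCP position; "ee_rot": TCP orientation; "force": force on the tool from outside, world axes, zero at the start; "moment": the same for the moment, N m; "width": finger opening in m.
Only numpy, scipy, OpenCV 4.12 (cv2) and the standard library are available. Lean on these libraries where they do the work, as an engineer would, in place of code of your own. Each camera call takes 0.05 s, during which the arm holds its last target.

## Working session

There is one attempt and no reset: what is moved stays moved. The work goes in short steps, Python scripts to look and compute and a shell command to move; the robot and the scene stay as the last step left them, time stands still between calls to the robot, and variables do not carry over. Pictures are saved under pics/ and viewed, and the job is handed in when it is done.

```bash
ls; mkdir -p pics; cat > h.py <<'E'
import numpy as np, cv2
from station import arm
from scipy.spatial.transform import Rotation as R
def grab(n):
    f=arm.grab_frame(n); return f
def save(f,name): cv2.imwrite('pics/'+name, cv2.cvtColor(f['img'],cv2.COLOR_RGB2BGR))
def world(f,T=None):
    d=f['range_z']; h,w=d.shape
    u,v=np.meshgrid(np.arange(w),np.arange(h))
    x=(u-f['cx'])/f['fx']*d; y=-(v-f['cy'])/f['fy']*d; z=-d
    p=np.stack([x,y,z,np.ones_like(d)],-1)
    M=np.linalg.inv(f['extrinsics']) if T is None else T
    return (p@M.T)[...,:3]
E
python3 - <<'E'
from h import *
print(arm.get_state())
for n in ['side','top','wrist']:
    f=grab(n); save(f,n+'0.png'); print(n,[ (k,v if not hasattr(v,'shape') or v.size<20 else v.shape) for k,v in f.items()])
    np.savez('f_'+n+'.npz',**f)
E
```

```text
pics
{'t': 0.0, 'q': array([ 1.43209460e+00,  3.59379005e-01,  1.10430941e-02, -3.49519492e-04,
       -1.22411922e+00, -2.88092388e-01]), 'qd': array([ 1.99025065e-03,  7.64306812e-04,  4.54708821e-04, -7.38457261e-04,
        2.25931737e-04,  9.04983087e-05]), 'joint_efforts': array([ 9.32959629e-04, -5.82719707e+01,  2.93070710e+01,  6.99750736e+00,
        6.99098004e-03, -1.50454903e-04]), 'eef_pos': array([0.27924402, 0.6139745 , 0.22562105]), 'ee_rot': array([ 3.13990885e+00, -1.56322339e-04, -4.26913012e-01]), 'force': array([0.17012354, 0.095843  , 0.82977588]), 'moment': array([-0.06151965,  0.02533343,  0.01590213]), 'width': 0.08774036712213189}
side [('img', (420, 560, 3)), ('range_z', (420, 560)), ('fx', 405.9525456685334), ('fy', 405.9525456685334), ('cx', 273.46032931641884), ('cy', 208.460987043334), ('extrinsics', array([[-0.9705961 , -0.24069963,  0.00262758,  0.5956901 ],
       [ 0.16074029, -0.63996575,  0.75140295, -0.20936176],
       [-0.17918085,  0.72973113,  0.65983839, -0.74504487],
       [ 0.        ,  0.        ,  0.        ,  1.        ]]))]
top [('im
[... 244 characters left out ...]
84876, -0.01651542,  0.17823819, -0.61171492],
       [-0.17831607, -0.00335753,  0.98396753, -1.01802987],
       [ 0.        ,  0.        ,  0.        ,  1.        ]]))]
wrist [('img', (420, 560, 3)), ('range_z', (420, 560)), ('fx', 321.1741375711294), ('fy', 321.1741375711294), ('cx', 277.7456552921421), ('cy', 213.09434906759083), ('tool_from_camera', array([[ 2.71939417e-04,  9.51642582e-01,  3.07207294e-01,
         8.37084993e-02],
       [ 9.99999959e-01, -2.85533955e-04, -6.93783793e-07,
        -1.81994938e-04],
       [ 8.70578796e-05,  3.07207282e-01, -9.51642621e-01,
        -1.56614243e-01],
       [ 0.00000000e+00,  0.00000000e+00,  0.00000000e+00,
         1.00000000e+00]]))]
```

View pics/top0.png

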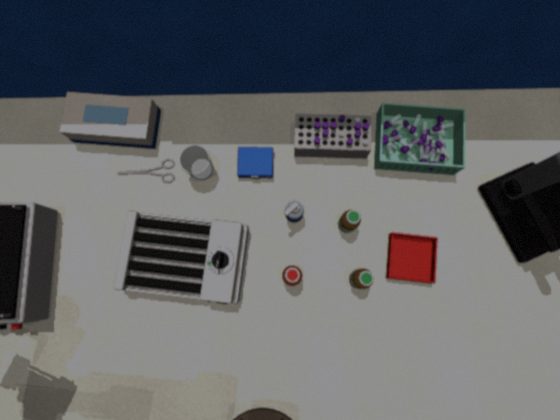

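View pics/side0.png

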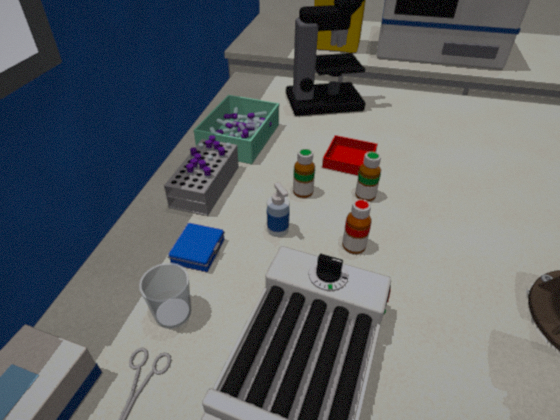

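View pics/wrist0.png

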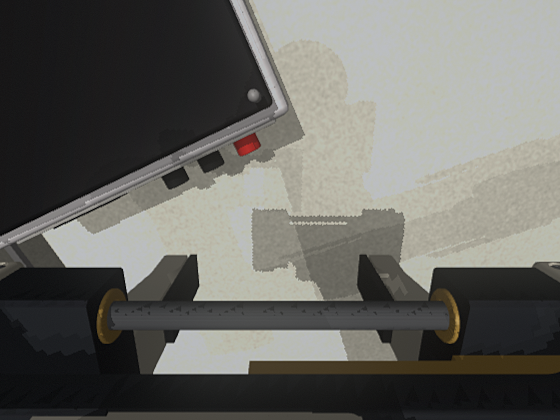

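The top view shows the mixer at around (180,258), with its dial at (220,260) on the low-y end. The red-capped bottle is at (292,276), the green ones at (350,220) and (362,279), the pump bottle at (294,212), the tray at (412,258), the cup at (197,163) and the slide box at (255,162). Next I'll measure them.

```bash
python3 - <<'E'
from h import *
P={}
for n in ['top','side']:
    f=dict(np.load(f'f_{n}.npz')); W=world(f); P[n]=W
    hsv=cv2.cvtColor(f['img'],cv2.COLOR_RGB2HSV).astype(int); H,S,V=hsv[...,0],hsv[...,1],hsv[...,2]
    X,Y,Z=W[...,0],W[...,1],W[...,2]
    ok=f['range_z']>0
    print(n,'bench z',np.median(Z[ok&(abs(Z)<.02)]))
    for nm,m in {'green':(H>45)&(H<85)&(S>100)&(Z>.105)&(Z<.135)&(Y<.2),'red':((H<6)|(H>174))&(S>130)&(Z>.105)&(Z<.135)&(Y<.2)}.items():
        m=m&ok
        k,l,st,c=cv2.connectedComponentsWithStats(m.astype(np.uint8))
        for i in range(1,k):
            if st[i,4]>8: q=W[l==i]; print(nm,st[i],c[i].round(),q.mean(0).round(4),(q.min(0)+q.max(0))/2,np.ptp(q,0).round(3))
    # tray
    m=ok&((H<6)|(H>174))&(S>130)&(Z<.05)&(Y<.0)
    q=W[m]; print('tray',q.min(0),q.max(0))
    t=q[(q[:,2]>.031)&(q[:,2]<.04)]; r=cv2.minAreaRect((t[:,:2]*1000).astype(np.float32)); print(' rim',r,t[:,2].mean())
    # mixer tall
    for lo,hi in((.092,.11),(.075,.095)):
        m=ok&(Z>lo)&(Z<hi)&(Y>.05)&(Y<.5)&(X<.75)&(X>.35)
        k,l,st,c=cv2.connectedComponentsWithStats(m.astype(np.uint8))
        for i in range(1,k):
            if st[i,4]>60: q=W[l==i]; print('mix',lo,st[i],c[i].round(),cv2.minAreaRect((q[:,:2]*1000).astype(np.float32)),np.median(q[:,2]))
    m=ok&(Z>.108)&(Z<.16)&(Y>.05)&(Y<.3)&(X<.7)&(X>.35)
    q=W[m]; print('dial',len(q),q.min(0),q.max(0)); 
    q=q[q[:,2]>.135]; print(' bar',len(q),q.mean(0), cv2.minAreaRect((q[:,:2]*1000).astype(np.float32)) if len(q)>3 else '')
    # sanitizer
    m=ok&(Z>.02)&(Z<.16)&(X>.55)&(X<.72)&(Y>-.12)&(Y<.03)
    q=W[m];print('san',q.min(0),q.max(0))
    save(dict(img=cv2.resize(f['img'][180:320,90:460],None,fx=2,fy=2,interpolation=cv2.INTER_CUBIC)),n+'z.png')
E
```

```text
top bench z 0.0006970741911258571
green [349 212   9   9  69] [353. 216.] [ 0.5978 -0.2397  0.1215] [ 0.59796072 -0.23943914  0.12141847] [0.022 0.021 0.009]
green [362 273   9  10  71] [366. 278.] [ 0.4431 -0.2642  0.1217] [ 0.44426191 -0.26394009  0.12129503] [0.022 0.02  0.008]
red [288 270   9  10  77] [292. 274.] [ 0.4546 -0.083   0.1214] [ 0.45449098 -0.08294447  0.12078826] [0.022 0.02  0.01 ]
tray [ 0.43175654 -0.77246793 -0.00140796] [ 0.67714077 -0.33948867  0.04333285]
 rim ((546.6099243164062, -539.002197265625), (179.670166015625, 435.6736145019531), 14.63292407989502) 0.03502637833574403
mix 0.092 [ 200  219   40   84 2268] [221. 261.] ((495.1002197265625, 97.15461730957031), (81.28076171875, 205.65414428710938), 82.69489288330078) 0.10165465450406086
mix 0.075 [ 114  210   97   83 4538] [160. 254.] ((516.7808837890625, 248.63265991210938), (224.02685546875, 206.1692657470703), 83.31639862060547) 0.08653929625767587
dial 383 [0.4049897  0.06427154 0.10801823] [0.5445094  0.12962132 0.1511    ]
 bar 107 [0.49414085 0.09637727 0.14449795] ((495.0062561035156, 97.108863830
[... 1146 characters left out ...]
.4412612915039), 0.45484477281570435) 0.09470827459259035
mix 0.075 [163 267  27  41 264] [178. 292.] ((736.9192504882812, 171.36386108398438), (75.66407775878906, 26.062353134155273), 89.99852752685547) 0.08760636972067837
mix 0.075 [  202   277   184   143 11995] [295. 359.] ((511.2379150390625, 235.5557861328125), (248.5701904296875, 207.0289306640625), 82.2851333618164) 0.08593753001909188
dial 711 [0.46249051 0.0745518  0.10800055] [0.52520344 0.12984259 0.1470048 ]
 bar 243 [0.49424277 0.09821085 0.14258985] ((494.3340148925781, 96.03547668457031), (14.593523979187012, 41.31816101074219), 81.52091979980469)
san [ 0.60192468 -0.11395727  0.02008261] [ 0.65217545 -0.06497498  0.1328286 ]
```

View pics/topz.png

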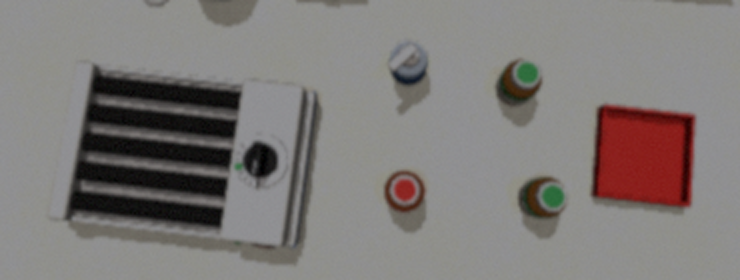

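Heights check out: caps at 0.121 and the housing at 0.101. The mixer yaw is about -7.3° with its origin near (0.513, 0.236). Now I'll move over towards the bottles, logging joint states on the way to learn the arm's kinematics.

```bash
cat > log.py <<'E'
from h import *
import json
s=arm.get_state(); open('log.jsonl','a').write(json.dumps({k:np.asarray(v).tolist() for k,v in s.items()})+'\n')
print(round(s['t'],2),'q',s['q'].round(3),'p',s['eef_pos'].round(4),'rpy',s['ee_rot'].round(4),'w',round(s['width'],4),'F',s['force'].round(1))
E
python3 log.py
python3 -m inch '0 0.2 0.25 -0.15 0 0 0; 0 0.4 0.5 -0.2 0 0 0;0 0.6 0.7 -0.2 0 0 0;0 0.7 0.85 -0.2 0 0 0;0 0.8 1 -0.2 0 0 0;0 0.8 1 -0.2 0 0 0;0 0.8 1 -0.2 0 0 0; 0 0.8 1 -0.2 0 0 0'; python3 log.py
python3 -m inch '0 0.2 0.25 0 0 0 0; 0 0.4 0.5 -0.1 0 0 0;0 0.6 0.7 -0.2 0 0 0;0 0.7 0.85 -0.2 0 0 0;0 0.8 1 -0.2 0 0 0;0 0.8 1 -0.2 0 0 0;0 0.8 1 -0.2 0 0 0; 0 0.8 1 -0.2 0 0 0'; python3 log.py
```

```text
0.15 q [ 1.432  0.359  0.011 -0.    -1.224 -0.288] p [0.2793 0.6141 0.2258] rpy [ 3.1403e+00 -1.0000e-04 -4.2690e-01] w 0.0876 F [ 1.1  1.  -0.2]
t: 0.95
eef_pos: [0.3736, 0.2396, 0.2869]
ee_rot: [-3.141, -0.0, -0.427]
force: [1.3, 0.5, -0.1]
width: 0.0875
0.95 q [ 1.017 -0.073 -0.366 -0.    -1.277  0.127] p [0.3736 0.2396 0.2869] rpy [-3.141  -0.     -0.4268] w 0.0875 F [ 1.3  0.5 -0.1]
t: 1.75
eef_pos: [0.4679, -0.133, 0.347]
ee_rot: [-3.141, -0.0, -0.428]
force: [0.2, -0.0, 0.8]
width: 0.0877
1.75 q [ 0.128 -0.018 -0.181  0.    -1.407  1.015] p [ 0.4679 -0.133   0.347 ] rpy [-3.1414e+00 -4.0000e-04 -4.2770e-01] w 0.0877 F [ 0.2 -0.   0.8]
```

```bash

python3 -m inch '0 0 0 0 0.14 0 0; 0 0 0 0 0.28 0 0;0 0 0 0 0.42 0 0; 0 0 0 0 0.5 0 0; 0 0 0 0 0.5 0 0' >/dev/null; python3 log.py
python3 -m inch '0 0 0 0 0 0.14 0; 0 0 0 0 0 0.28 0;0 0 0 0 0 0.42 0; 0 0 0 0 0 0.5 0; 0 0 0 0 0 0.5 0'>/dev/null; python3 log.py
python3 -m inch '0 0 0 0 -0.14 -0.14 0; 0 0 0 0 -0.28 -0.28 0;0 0 0 0 -0.42 -0.42 0; 0 0 0 0 -0.5 -0.5 0; 0 0 0 0 -0.5 -0.5 0;0 0 0 0 -0.5 -0.5 0'>/dev/null; python3 log.py
```

```text
2.25 q [-0.323  0.016 -0.053 -0.526 -1.459  1.51 ] p [ 0.4673 -0.1325  0.3455] rpy [-2.6156e+00  2.2000e-03 -4.3170e-01] w 0.0873 F [ 0.1 -0.9 -0.2]
2.75 q [-0.085 -0.353 -0.501 -0.356 -0.765  1.262] p [ 0.4652 -0.1284  0.346 ] rpy [-2.5525 -0.4506 -0.7057] w 0.0875 F [0.4 1.  0.9]
3.35 q [ 0.099  0.022 -0.131 -0.043 -1.456  0.928] p [ 0.471  -0.1293  0.3441] rpy [-3.1299  0.056  -0.5489] w 0.088 F [-0.5  0.4 -1.2]
```

```bash
cat > kin.py <<'E'
from h import *
import json, itertools
from scipy.optimize import least_squares
def Rx(a): return R.from_euler('x',a).as_matrix()
def Ry(a): return R.from_euler('y',a).as_matrix()
def Rz(a): return R.from_euler('z',a).as_matrix()
R0=np.array([[0,0,1],[-1,0,0],[0,-1,0]],float)  # tool axes at q=0: x=-y, y=-z?, z=+x (fixed below)
# tool down (Ry(pi/2)) & q6=0: x=-Y, z=-Z, y=-X   -> before Ry: z=+X ; -X after <- y before = +Z*(-1)...
B=np.array([[0,-1,0],[-1,0,0],[0,0,-1]],float).T
B=np.array([[0,-1,0],[-1,0,0],[0,0,-1]],float).T
R0=Ry(-np.pi/2)@np.column_stack([[0,-1,0],[-1,0,0],[0,0,-1]]).astype(float)
def fk(q,p,s4=1,s6=1):
    a1,y1,d1,a2,a3x,a3z,yw,zw,d6=p
    M=Rz(q[0]); t=M@[a1,y1,d1]
    M=M@Ry(q[1]); t=t+M@[0,0,a2]
    M=M@Ry(-q[2]); t=t+M@[a3x,0,a3z]
    M=M@Rx(s4*q[3])
    M=M@Ry(-q[4]); t=t+M@[0,yw,zw]
    M=M@Rx(s6*q[5]); t=t+M@[d6,0,0]
    return t,M@R0
if __name__=='__main__':
    L=[json.loads(l) for l in open('log.jsonl')]
    for s4,s6 in itertools.product((1,-1),(1,-1)):
        e=[np.degrees(np.linalg.norm((R.from_matrix(fk(l['q'],[0]*9,s4,s6)[1]).inv()*R.from_euler('xyz',l['ee_rot'])).as_rotvec())) for l in L]
        print(s4,s6,np.round(e,2))
        def f(p): return np.concatenate([fk(l['q'],p,s4,s6)[0]-np.array(l['eef_pos']) for l in L]+[0.003*(np.array(p)-[0,0,.3,.4,.4,0,0,0,.3])])
        r=least_squares(f,[0,-.1,.3,.4,.4,0,0,0,.3]); print(r.x.round(4),np.sqrt((f(r.x)[:-9]**2).mean()))
        np.save(f'par_{s4}_{s6}.npy',r.x)
E
python3 kin.py
```

```text
1 1 [ 33.03  14.54 116.28 167.59 116.82 105.88]
[ 0.3039  0.023  -0.1163  0.1686  0.1701  0.1831 -0.1778 -0.0115 -0.1027] 0.05282559664808973
1 -1 [3.000e-02 1.000e-02 1.000e-02 6.032e+01 4.076e+01 4.970e+00]
[ 0.3039  0.023  -0.1163  0.1686  0.1701  0.1831 -0.1778 -0.0115 -0.1027] 0.05282559664808973
-1 1 [ 33.01  14.55 116.28 173.07 144.66 106.37]
[ 0.     -0.      0.1988  0.6016  0.4636 -0.     -0.1918 -0.      0.378 ] 2.1335522869847988e-06
-1 -1 [0. 0. 0. 0. 0. 0.]
[ 0.     -0.      0.1988  0.6016  0.4636 -0.     -0.1918 -0.      0.378 ] 2.1335522869847988e-06
```

```bash
cat >> kin.py <<'E'
PAR=np.load('par_-1_-1.npy')
LO=np.array([-3.07,-1.43,-1.02,-3.03,-3.05,-3.03]); HI=np.array([3.07,2.12,1.25,1.67,0,3.03])
def FK(q): return fk(q,PAR,-1,-1)
def ik(pos,Rm,seed):
    def f(q):
        t,M=FK(q); return np.concatenate([(t-pos)*5,(R.from_matrix(M.T@Rm)).as_rotvec()])
    r=least_squares(f,np.clip(seed,LO+.02,HI-.02),bounds=(LO,HI),xtol=1e-10)
    return r.x,np.linalg.norm(r.fun)
def pickR(al,d,s):
    d=np.array([np.cos(d),np.sin(d),0]); up=np.array([0,0,1.])
    z=np.sin(al)*d-np.cos(al)*up; x=s*(np.cos(al)*d+np.sin(al)*up); return np.column_stack([x,np.cross(z,x),z])
def placeR(al,dp,s):
    d=np.array([np.cos(dp),np.sin(dp),0]); up=np.array([0,0,1.])
    z=-np.cos(al)*d-np.sin(al)*up; x=s*(np.sin(al)*d-np.cos(al)*up); return np.column_stack([x,np.cross(z,x),z])
def tcp(g,Rm): return np.array(g)+.019*Rm[:,2]
MY=np.radians(-7.3); MO=np.array([.5128,.236,0])
def mix(x,y,z): return MO+Rz(MY)@[x,y,z]
BOT={'A':(.598,-.2405),'B':(.444,-.265),'R':(.4546,-.084)}
E
cat > plan.py <<'E'
from kin import *
seed0=np.array([.099,.022,-.131,-.043,-1.456,.928])
seeds=[seed0,np.array([.5,0,0,-1,-1.4,0]),np.array([-.5,0.3,0,1,-1.4,1]),np.array([-.2,.3,-.3,-.5,-.8,-1.5]),np.array([.2,.3,-.3,-.5,-.8,1.5]),np.array([.6,.3,0,.5,-1.8,2.5]),np.array([.6,.3,0,-1.5,-1.8,-2.5])]
def best(g,Rm):
    o=[]
    for s in seeds:
        q,e=ik(tcp(g,Rm),Rm,s)
        if e<1e-4 and not any(np.abs(q-x).max()<.01 for x in o): o.append(q)
    return o
import sys
for al in (45,55,65):
  a=np.radians(al)
  for s in (1,-1):
    for b in 'AB':
      for ph in range(-90,91,30):
        Rm=pickR(a,np.radians(ph),s); o=best((*BOT[b],.048),Rm)
        if o: print('pick',b,al,s,ph,[list(q.round(2)) for q in o])
    for cap in (1,-1):
      for gx in (-.057,.057):
        Rm=placeR(a,MY+cap*np.pi/2,s); o=best(mix(gx,cap*-.015,.109),Rm)
        print('place',gx,'cap',cap,al,s,[list(q.round(2)) for q in o])
E
python3 plan.py
```

```text
pick A 45 1 -90 [[np.float64(0.13), np.float64(0.55), np.float64(-0.79), np.float64(1.23), np.float64(-0.84), np.float64(-1.26)]]
pick A 45 1 -30 [[np.float64(-0.74), np.float64(0.39), np.float64(-0.73), np.float64(-2.68), np.float64(-0.35), np.float64(-1.85)]]
pick A 45 1 0 [[np.float64(-0.51), np.float64(0.37), np.float64(-0.4), np.float64(-1.36), np.float64(-0.36), np.float64(-2.99)]]
pick A 45 1 30 [[np.float64(-0.6), np.float64(0.48), np.float64(-0.23), np.float64(-1.08), np.float64(-0.81), np.float64(-2.82)]]
pick A 45 1 60 [[np.float64(-0.58), np.float64(0.62), np.float64(0.01), np.float64(-0.86), np.float64(-1.19), np.float64(-2.65)]]
pick A 45 1 90 [[np.float64(-0.5), np.float64(0.76), np.float64(0.25), np.float64(-0.67), np.float64(-1.52), np.float64(-2.45)]]
pick B 45 1 -30 [[np.float64(-0.96), np.float64(0.24), np.float64(-0.79), np.float64(-2.14), np.float64(-0.36), np.float64(-2.22)]]
pick B 45 1 0 [[np.float64(-0.84), np.float64(0.28), np.float64(-0.58), np.float64(-1.38), np.float64(-0.56), np.float64(-2.69)]]
pick B 45 1 30 [[np.float64(-0.84), np.float64(0.41), np.f
[... 9091 characters left out ...]
.float64(0.88)]]
pick B 65 -1 90 [[np.float64(-0.74), np.float64(0.85), np.float64(0.16), np.float64(-0.76), np.float64(-1.77), np.float64(0.95)]]
place -0.057 cap 1 65 -1 [[np.float64(0.99), np.float64(0.4), np.float64(-0.43), np.float64(0.21), np.float64(-1.14), np.float64(-1.24)]]
place 0.057 cap 1 65 -1 [[np.float64(0.83), np.float64(0.52), np.float64(-0.25), np.float64(0.27), np.float64(-1.18), np.float64(-1.11)]]
place -0.057 cap -1 65 -1 [[np.float64(0.62), np.float64(0.18), np.float64(-0.47), np.float64(-0.52), np.float64(-0.68), np.float64(2.76)]]
place 0.057 cap -1 65 -1 [[np.float64(0.47), np.float64(0.34), np.float64(-0.25), np.float64(-0.51), np.float64(-0.8), np.float64(2.87)]]
```

```bash
python3 - <<'E'
from h import *
for n in ['top','side']:
    f=dict(np.load(f'f_{n}.npz')); W=world(f)
    hsv=cv2.cvtColor(f['img'],cv2.COLOR_RGB2HSV).astype(int); H,S,V=hsv[...,0],hsv[...,1],hsv[...,2]
    X,Y,Z=W[...,0],W[...,1],W[...,2]
    m=((H<6)|(H>174))&(S>130)&(Z<.05)&(f['range_z']>0)&(X>.4)&(X<.62)&(Y<-.28)&(Y>-.5)
    k,l,st,c=cv2.connectedComponentsWithStats(m.astype(np.uint8))
    for i in range(1,k):
        if st[i,4]>100:
            q=W[l==i]; t=q[(q[:,2]>.031)&(q[:,2]<.04)]
            print(n,st[i],cv2.minAreaRect((t[:,:2]*1000).astype(np.float32)),t[:,2].mean(), cv2.minAreaRect((q[:,:2]*1000).astype(np.float32)))
    # bearing plate & roller tops
    Mi=np.array([.5128,.236]); yw=np.radians(-7.3); c,s=np.cos(yw),np.sin(yw)
    dx=X-Mi[0];dy=Y-Mi[1]; mx=c*dx+s*dy; my=-s*dx+c*dy
    ok=f['range_z']>0
    m=ok&(Z>.08)&(Z<.096)&(my>.095)&(my<.15)&(abs(mx)<.15)
    print('plate',cv2.minAreaRect((W[m][:,:2]*1000).astype(np.float32)),np.median(Z[m]), mx[m].min(),mx[m].max(),my[m].min(),my[m].max())
    m=ok&(abs(my)<.08)&(abs(mx)<.1)
    hb,e=np.histogram(mx[m],bins=np.arange(-.1,.1,.004),weights=Z[m]); hc,_=np.histogram(mx[m],bins=e)
    print(np.c_[((e[1:]+e[:-1])*500).round(),(hb/hc*1000).round()].astype(int).tolist())
E
```

```text
top [ 387  233   50   50 2176] ((498.6128234863281, -407.9176940917969), (124.7267074584961, 121.98814392089844), 82.38992309570312) 0.03504540151249982 ((498.60235595703125, -407.9090270996094), (124.70448303222656, 122.09626007080078), 82.44461822509766)
plate ((528.0150146484375, 344.9947509765625), (29.907331466674805, 206.16195678710938), 82.71166229248047) 0.08772911638624148 -0.1018396162899349 0.10432199125191198 0.09507596613412637 0.12499731195283745
[[-98, 68], [-94, 57], [-90, 58], [-86, 82], [-82, 86], [-78, 88], [-74, 89], [-70, 87], [-66, 84], [-62, 67], [-58, 58], [-54, 58], [-50, 69], [-46, 85], [-42, 88], [-38, 88], [-34, 88], [-30, 86], [-26, 81], [-22, 58], [-18, 58], [-14, 59], [-10, 79], [-6, 86], [-2, 88], [2, 88], [6, 87], [10, 84], [14, 69], [18, 58], [22, 58], [26, 68], [30, 85], [34, 88], [38, 88], [42, 88], [46, 86], [50, 81], [54, 58], [58, 58], [62, 60], [66, 75], [70, 86], [74, 88], [78, 89], [82, 88], [86, 84], [90, 77], [94, 58]]
side [ 323  136   54   39 1325] ((497.8786926269531, -409.9820556640625), (127.70573425292969, 123.01457214355469), 82.4456
[... 155 characters left out ...]
265625, 338.509033203125), (28.135610580444336, 116.26445770263672), 82.71051025390625) 0.08730869248453305 -0.013394374875818496 0.10286714128445992 0.0950001457757774 0.12314951086133974
[[-98, 66], [-94, 57], [-90, 59], [-86, 82], [-82, 86], [-78, 87], [-74, 88], [-70, 86], [-66, 83], [-62, 65], [-58, 57], [-54, 57], [-50, 69], [-46, 84], [-42, 87], [-38, 87], [-34, 87], [-30, 85], [-26, 81], [-22, 57], [-18, 57], [-14, 60], [-10, 76], [-6, 86], [-2, 87], [2, 87], [6, 86], [10, 83], [14, 76], [18, 57], [22, 57], [26, 68], [30, 82], [34, 87], [38, 87], [42, 87], [46, 85], [50, 81], [54, 58], [58, 57], [62, 62], [66, 73], [70, 85], [74, 87], [78, 87], [82, 86], [86, 83], [90, 80], [94, 57]]
```

```bash
cat > path.py <<'E'
from kin import *
from scipy.spatial.transform import Slerp
def down(yaw): return Rz(yaw)@np.diag([1,-1,-1.])
def interp(p0,R0,p1,R1,n):
    sl=Slerp([0,1],R.from_matrix([R0,R1]))
    for t in np.linspace(0,1,n+1)[1:]: yield p0+(p1-p0)*t, sl(t).as_matrix()
def track(q,wps,verbose=True):
    """wps: list of (name,pos,R); continuation IK"""
    ok=True
    for nm,p,Rm in wps:
        p0,R0=FK(q); p=np.array(p)
        ang=np.linalg.norm(R.from_matrix(R0.T@Rm).as_rotvec()); n=int(max(np.ceil(np.linalg.norm(p-p0)/.04),np.ceil(ang/.12),1))
        worst=0;mq=0;minw=9
        for pp,RR in interp(p0,R0,p,Rm,n):
            qn,e=ik(pp,RR,q); worst=max(worst,e); mq=max(mq,np.abs(qn-q).max()); q=qn
            w=pp-.378*RR[:,2]; minw=min(minw,w[2])
        if verbose: print(f'{nm:8s} n={n} err={worst:.4f} dq={mq:.2f} wz={minw:.2f} q={q.round(2)}  w={w.round(2)}')
        ok&=worst<1e-3
    return q,ok
E
cat > t1.py <<'E'
from path import *
q0=np.array([.099,.022,-.131,-.043,-1.456,.928])
a=np.radians(60)
for ph in (0,15):
  Rm=pickR(a,np.radians(ph),1); g=np.array([*BOT['B'],.05])
  for sd in ([-1.2,.5,-.66,-1.7,-.95,-2.],):
    q,e=ik(tcp(g,Rm),Rm,np.array(sd)); print(ph,q.round(2),e)
    for yaw in range(-180,180,30):
        q2,ok=track(q,[('up',tcp(g+[0,0,.15],Rm),Rm)],False)
        q3,ok3=track(q2,[('dn',[.45,-.15,.35],down(np.radians(yaw)))],False)
        print(yaw,ok,ok3,q3.round(2))
E
python3 t1.py
```

```text
0 [-1.18  0.49 -0.67 -1.69 -0.94 -2.05] 6.1503524633731564e-15
-180 True True [ 0.09 -0.04 -0.2  -0.   -1.42 -1.67]
-150 True False [-0.79 -0.4  -0.98 -3.03 -0.   -3.03]
-120 True False [-0.71 -0.37 -0.96 -3.03 -0.   -3.03]
-90 True False [-0.71 -0.37 -0.96 -3.03 -0.   -2.55]
-60 True False [-0.71 -0.37 -0.96 -3.03 -0.   -2.02]
-30 True False [-0.71 -0.37 -0.96 -3.03 -0.   -1.5 ]
0 True False [-0.78 -0.16 -0.41 -0.96 -1.1  -3.03]
30 True False [-0.52 -0.07 -0.2  -0.61 -1.3  -3.03]
60 True False [-0.26 -0.01 -0.1  -0.33 -1.43 -3.03]
90 True False [-0.   -0.01 -0.14 -0.09 -1.44 -3.03]
120 True True [ 0.09 -0.04 -0.2  -0.   -1.42 -2.71]
150 True True [ 0.09 -0.04 -0.2  -0.   -1.42 -2.19]
15 [-1.11  0.51 -0.51 -1.44 -1.03 -2.21] 6.766778760851409e-16
-180 True True [ 0.09 -0.04 -0.2  -0.   -1.42 -1.67]
-150 True False [-0.79 -0.4  -0.98 -3.03 -0.   -3.03]
-120 True False [-0.71 -0.37 -0.96 -3.03 -0.   -3.03]
-90 True False [-0.71 -0.37 -0.96 -3.03 -0.   -2.55]
-60 True False [-0.71 -0.37 -0.96 -3.03 -0.   -2.02]
-30 True False [-0.71 -0.37 -0.96 -3.03 -0.   -1.5 ]
0 True False [-0.78 -0.16 -0.41 -0.96 -1.1  -3.03]
30 True False [-0.52 -0.07 -0.2  -0.61 -1.3  -3.03]
60 True False [-0.26 -0.01 -0.1  -0.33 -1.43 -3.03]
90 True False [-0.   -0.01 -0.14 -0.09 -1.44 -3.03]
120 True True [ 0.09 -0.04 -0.2  -0.   -1.42 -2.71]
150 True True [ 0.09 -0.04 -0.2  -0.   -1.42 -2.19]
```

```bash
cat > t2.py <<'E'
from path import *
q0=np.array([.099,.022,-.131,-.043,-1.456,.928]); r=np.radians
a=r(60); PD=MY-np.pi/2
def seq(b,ph,gx,h=.05):
    Rp=pickR(a,r(ph),1); g=np.array([*BOT[b],h]); Rl=placeR(a,PD,1); back=-Rp[:,2]
    # grasp at h from base; mid of total length (60) at bed y=+... cap dir -y: grasp point y = +(60-h)
    gl=mix(gx,.058-h,.109)
    return [('pre',tcp(g,Rp)+.10*back+[0,0,.0],Rp),('grasp',tcp(g,Rp),Rp),('lift',tcp(g,Rp)+[0,0,.18],Rp),
     ('mid',tcp([.40,.0,.30],Rl),Rl),('over',tcp(gl+[0,0,.10],Rl),Rl),('place',tcp(gl,Rl),Rl),('up',tcp(gl+[0,0,.15],Rl),Rl)]
if __name__=='__main__':
  for ph in (0,15):
    print(ph)
    w=[('turn1',[.45,-.13,.36],down(r(-120))),('turn2',[.40,-.13,.36],down(r(180)))]
    q,_=track(q0,w)
    w=seq('B',ph,.057); w.insert(0,('above',w[0][1]+[-.0,0,.15],w[0][2]))
    q,_=track(q,w)
    w=seq('A',max(ph,15),-.057); w.insert(0,('above',w[0][1]+[-.0,0,.15],w[0][2])); w.insert(0,('away',[.42,0,.33],w[0][2]))
    q,_=track(q,w)
    q,_=track(q,[('red',[.4546,-.084,.25],down(r(-60))),('red',[.4546,-.084,.089],down(r(-60))),('red',[.4546,-.084,.2],down(r(-60))),('tray',[.498,-.409,.2],down(r(-60))),('tray',[.498,-.409,.095],down(r(-60))),('tray',[.498,-.409,.2],down(r(-60))),
      ('dial',[.4946,.0967,.22],down(MY)),('dial',[.4946,.0967,.12],down(MY)),('dial',[.4946,.0967,.12],down(MY-1.2)),('dial',[.4946,.0967,.22],down(MY-1.2))])
E
python3 t2.py
```

```text
0
turn1    n=13 err=0.0000 dq=0.12 wz=0.72 q=[ 0.14 -0.05 -0.19  0.   -1.44 -0.66]  w=[ 0.45 -0.13  0.74]
turn2    n=9 err=0.0000 dq=0.12 wz=0.74 q=[ 0.16 -0.14 -0.26 -0.   -1.45 -1.73]  w=[ 0.4  -0.13  0.74]
above    n=27 err=0.0000 dq=0.09 wz=0.43 q=[-1.15 -0.13 -0.58 -1.22 -1.   -2.9 ]  w=[ 0.05 -0.27  0.43]
pre      n=4 err=0.0000 dq=0.18 wz=0.28 q=[-1.32  0.3  -0.7  -1.47 -1.   -2.24]  w=[ 0.05 -0.26  0.28]
grasp    n=3 err=0.0000 dq=0.08 wz=0.23 q=[-1.18  0.49 -0.67 -1.69 -0.94 -2.05]  w=[ 0.13 -0.26  0.23]
lift     n=5 err=0.0000 dq=0.17 wz=0.27 q=[-0.94 -0.03 -0.55 -1.32 -0.81 -2.9 ]  w=[ 0.13 -0.26  0.41]
mid      n=19 err=1.2263 dq=1.02 wz=0.43 q=[-0.34 -0.29 -1.02 -3.03 -0.   -3.03]  w=[ 0.38 -0.18  0.61]
over     n=9 err=1.0008 dq=0.05 wz=0.48 q=[ 0.07  0.09 -0.78 -3.03 -0.   -3.03]  w=[0.55 0.06 0.52]
place    n=9 err=0.8914 dq=0.02 wz=0.42 q=[ 0.06  0.25 -0.76 -3.03 -0.   -3.03]  w=[0.55 0.06 0.42]
up       n=8 err=1.0608 dq=0.03 wz=0.41 q=[ 0.07  0.01 -0.77 -3.03 -0.   -3.03]  w=[0.55 0.06 0.57]
away     n=13 err=0.2872 dq=0.65 wz=0.46 q=[-0.67 -0.44 -0.7  -1.33 -0.97 
[... 4132 characters left out ...]
=9 err=0.7635 dq=0.06 wz=0.45 q=[-0.99  0.11 -0.73 -3.03 -0.   -1.74]  w=[ 0.5  -0.41  0.58]
tray     n=7 err=0.6041 dq=0.02 wz=0.45 q=[-0.99  0.28 -0.72 -3.03 -0.   -1.74]  w=[ 0.5  -0.41  0.47]
tray     n=5 err=0.7635 dq=0.04 wz=0.43 q=[-0.99  0.11 -0.73 -3.03 -0.   -1.74]  w=[ 0.5  -0.41  0.58]
dial     n=13 err=0.8002 dq=0.08 wz=0.45 q=[-0.19 -0.12 -0.96 -3.03 -0.   -1.62]  w=[0.49 0.1  0.6 ]
dial     n=7 err=0.6035 dq=0.03 wz=0.46 q=[-0.2   0.06 -0.95 -3.03 -0.   -1.61]  w=[0.49 0.1  0.5 ]
dial     n=11 err=0.6035 dq=0.12 wz=0.41 q=[-0.2   0.06 -0.95 -3.03 -0.   -2.81]  w=[0.49 0.1  0.5 ]
dial     n=5 err=0.8002 dq=0.04 wz=0.44 q=[-0.19 -0.12 -0.96 -3.03 -0.   -2.82]  w=[0.49 0.1  0.6 ]
```

```bash
cat >> path.py <<'E'
def jseg(qa,qb,al,s=1,n=10,zmin=None):
    for t in np.linspace(0,1,n+1):
        q=qa+(qb-qa)*t; p,M=FK(q); ax=s*np.sin(al)*M[:,0]-np.cos(al)*M[:,2]
        print(round(t,2),'tcp',p.round(3),'z',M[:,2].round(2),'bottle axis',ax.round(2),'wr',(p-.378*M[:,2]).round(2))
def cont(q,p,Rm):
    p0,R0=FK(q); p=np.array(p)
    for pp,RR in interp(p0,R0,p,Rm,12): q,e=ik(pp,RR,q)
    return q,e
E
cat > t3.py <<'E'
from path import *
r=np.radians; al=r(60); PD=MY-np.pi/2; h=.05
for b,ph,gx,sd in (('B',0,.057,[-1.2,.5,-.66,-1.7,-.95,-2.]),('A',20,-.057,[-.8,.55,-.3,-1.6,-.9,-2.3])):
    Rp=pickR(al,r(ph),1); g=np.array([*BOT[b],h]); Rl=placeR(al,PD,1); gl=mix(gx,.058-h,.109)
    q,e=ik(tcp(g,Rp),Rp,np.array(sd)); qp,e1=cont(q,tcp(g,Rp)+[0,0,.15],Rp)
    ql,e2=ik(tcp(gl,Rl),Rl,np.array([.55,.2,-.45,-.6,-.7,-.2])); qo,e3=cont(ql,tcp(gl,Rl)+[0,0,.12],Rl)
    print(b,e,e1,e2,e3,q.round(2),qp.round(2),qo.round(2),ql.round(2))
    jseg(qp,qo,al)
    for n in (2,3):
        ww=[FK(qp+(qo-qp)*i/n) for i in range(1,n+1)]
        print('n',n); track(qp,[('m%d'%i,*w) for i,w in enumerate(ww)])
E
python3 t3.py
```

```text
B 6.1503524633731564e-15 1.4793460161535813e-15 2.717455041122464e-13 3.734116920915563e-12 [-1.18  0.49 -0.67 -1.69 -0.94 -2.05] [-0.99  0.04 -0.57 -1.39 -0.83 -2.76] [ 0.41  0.2  -0.14 -0.53 -1.01 -0.3 ] [ 0.39  0.34 -0.23 -0.63 -0.83 -0.12]
0.0 tcp [ 0.46  -0.265  0.191] z [ 0.87 -0.   -0.5 ] bottle axis [-0.  0.  1.] wr [ 0.13 -0.26  0.38]
0.1 tcp [ 0.487 -0.217  0.188] z [ 0.83  0.14 -0.53] bottle axis [-0.03  0.26  0.97] wr [ 0.17 -0.27  0.39]
0.2 tcp [ 0.509 -0.169  0.186] z [ 0.78  0.27 -0.57] bottle axis [-0.17  0.47  0.87] wr [ 0.22 -0.27  0.4 ]
0.3 tcp [ 0.527 -0.12   0.184] z [ 0.7   0.38 -0.61] bottle axis [-0.4   0.57  0.72] wr [ 0.26 -0.26  0.41]
0.4 tcp [ 0.542 -0.072  0.184] z [ 0.6   0.47 -0.65] bottle axis [-0.65  0.53  0.55] wr [ 0.31 -0.25  0.43]
0.5 tcp [ 0.554 -0.022  0.185] z [ 0.5   0.53 -0.68] bottle axis [-0.86  0.35  0.36] wr [ 0.36 -0.22  0.44]
0.6 tcp [0.563 0.028 0.187] z [ 0.4   0.56 -0.72] bottle axis [-0.98  0.06  0.2 ] wr [ 0.41 -0.19  0.46]
0.7 tcp [0.57  0.079 0.19 ] z [ 0.3   0.58 -0.76] bottle axis [-0.96 -0.28  0.07] wr [ 0.46 -0.14  0.48]
0.8 
[... 2050 characters left out ...]
3] z [ 0.1   0.53 -0.84] bottle axis [-0.47 -0.88 -0.02] wr [0.44 0.03 0.52]
1.0 tcp [0.458 0.261 0.213] z [ 0.06  0.5  -0.87] bottle axis [-0.13 -0.99 -0.  ] wr [0.43 0.07 0.54]
n 2
m0       n=17 err=0.0000 dq=0.12 wz=0.37 q=[-0.09  0.15 -0.32 -0.91 -0.91 -1.62]  w=[ 0.42 -0.16  0.45]
m1       n=17 err=0.0000 dq=0.10 wz=0.45 q=[ 0.56  0.02 -0.36 -0.51 -0.91 -0.42]  w=[0.43 0.07 0.54]
n 3
m0       n=11 err=0.0000 dq=0.10 wz=0.38 q=[-0.31  0.19 -0.31 -1.04 -0.92 -2.02]  w=[ 0.39 -0.23  0.43]
m1       n=12 err=0.0000 dq=0.09 wz=0.43 q=[ 0.13  0.1  -0.33 -0.78 -0.91 -1.22]  w=[ 0.44 -0.08  0.48]
m2       n=12 err=0.0000 dq=0.08 wz=0.48 q=[ 0.56  0.02 -0.36 -0.51 -0.91 -0.42]  w=[0.43 0.07 0.54]
```

```bash
cat > go.py <<'E'
import sys
from path import *
r=np.radians; al=r(60); PD=MY-np.pi/2; h=.05
SEED={'B':[-1.2,.5,-.66,-1.7,-.95,-2.],'A':[-.8,.55,-.3,-1.6,-.9,-2.3]}
PH={'B':0,'A':20}; GX={'B':.057,'A':-.057}
def targets():
    T={}
    for b in 'BA':
        Rp=pickR(al,r(PH[b]),1); g=np.array([*BOT[b],h]); Rl=placeR(al,PD,1); gl=mix(GX[b],.058-h,.109)
        G=tcp(g,Rp); L=tcp(gl,Rl)
        T['pre'+b]=(G-.10*Rp[:,2],Rp); T['above'+b]=(T['pre'+b][0]+[0,0,.09],Rp); T['grasp'+b]=(G,Rp); T['lift'+b]=(G+[0,0,.14],Rp)
        T['over'+b]=(L+[0,0,.12],Rl); T['near'+b]=(L+[0,0,.012],Rl);T['place'+b]=(L,Rl);T['up'+b]=(L+[0,0,.14],Rl); T['out'+b]=(L-.12*Rl[:,2],Rl)
        q=ik(*T['grasp'+b],np.array(SEED[b]))[0]; qp=cont(q,*T['lift'+b])[0]
        ql=ik(*T['place'+b],np.array([.55,.2,-.45,-.6,-.7,-.2]))[0]; qo=cont(ql,*T['over'+b])[0]
        for i in (1,2):
            p,M=FK(qp+(qo-qp)*i/3); T[f'm{i}{b}']=(np.array([[.46,-.12,.30],[.49,.04,.32]][i-1]),M)
        T['qabove'+b]=cont(q,*T['above'+b])[0]
    return T
def rows(p0,R0,p,Rm):
    sh=R0.T@(np.array(p)-p0)/.3; rv=R.from_matrix(R0.T@Rm).as_rotvec()/np.radians(60)
    n=max(np.linalg.norm(sh)*.3/.05,np.linalg.norm(rv)*60/8.59)
    return sh,rv,n
if __name__=='__main__':
    T=targets(); s=arm.get_state(); q=s['q']; p0=s['eef_pos']; R0=R.from_euler('xyz',s['ee_rot']).as_matrix()
    if sys.argv[1]=='j':   # joint-interpolated to qaboveX
        qa=T[sys.argv[2]]; n=int(sys.argv[3]); lst=[(f'j{i}',*FK(q+(qa-q)*i/n)) for i in range(1,n+1)]
        print(qa.round(2))
    else: lst=[(a,*T[a]) for a in sys.argv[1:]]
    for nm,p,Rm in lst:
        sh,rv,n=rows(p0,R0,p,Rm)
        print(nm,'%.4f %.4f %.4f %.4f %.4f %.4f'%(*sh,*rv),'rows %.1f'%n,'tgt',np.round(p,3))
        q,_=track(q,[(nm,p,Rm)]); p0,R0=np.array(p),Rm
E
python3 go.py j qaboveB 4; python3 go.py aboveB preB graspB liftB m1B m2B overB nearB placeB | grep rows
```

```text
[-1.22  0.02 -0.64 -1.32 -1.   -2.65]
j1 -0.1421 0.1634 0.3119 0.1997 -0.2648 1.2322 rows 8.9 tgt [ 0.405 -0.145  0.252]
j1       n=12 err=0.0000 dq=0.08 wz=0.61 q=[-0.23  0.02 -0.26 -0.36 -1.34  0.03]  w=[ 0.39 -0.27  0.61]
j2 0.0923 0.0760 0.1510 0.0182 -0.3586 1.2669 rows 9.2 tgt [ 0.378 -0.148  0.202]
j2       n=12 err=0.0000 dq=0.08 wz=0.51 q=[-0.56  0.02 -0.39 -0.68 -1.23 -0.86]  w=[ 0.25 -0.33  0.51]
j3 -0.0119 -0.1273 0.0004 -0.2445 -0.3272 1.2738 rows 9.3 tgt [ 0.381 -0.181  0.183]
j3       n=12 err=0.0000 dq=0.09 wz=0.43 q=[-0.89  0.02 -0.51 -1.   -1.11 -1.76]  w=[ 0.13 -0.32  0.43]
j4 -0.2541 0.0239 -0.1139 -0.4560 -0.0610 1.2649 rows 9.4 tgt [ 0.374 -0.265  0.181]
j4       n=12 err=0.0000 dq=0.11 wz=0.37 q=[-1.22  0.02 -0.64 -1.32 -1.   -2.65]  w=[ 0.05 -0.26  0.37]
aboveB -0.0097 0.5611 0.5401 0.2523 1.0227 -0.4906 rows 8.1 tgt [ 0.374 -0.265  0.181]
preB -0.2598 0.0000 0.1500 0.0000 0.0000 0.0000 rows 1.8 tgt [ 0.374 -0.265  0.091]
graspB -0.0000 0.0000 0.3333 0.0000 0.0000 0.0000 rows 2.0 tgt [ 0.46  -0.265  0.04 ]
liftB 0.4041 0.0000 -0.2333 0.0000 0.0000 0.0000 rows 2.8 tgt [ 0.46  -0.265  0.181]
m1B 0.3442 -0.4833 -0.2005 0.4863 0.1091 -1.2523 rows 9.4 tgt [ 0.46 -0.12  0.3 ]
m2B 0.4858 0.0295 0.2491 0.1958 0.3662 -1.2962 rows 9.5 tgt [0.49 0.04 0.32]
overB -0.0555 0.3212 0.7537 -0.0911 0.2959 -1.3329 rows 9.6 tgt [0.572 0.246 0.213]
nearB 0.1800 0.0000 0.3118 0.0000 0.0000 0.0000 rows 2.2 tgt [0.572 0.246 0.105]
placeB 0.0200 0.0000 0.0346 0.0000 0.0000 0.0000 rows 0.2 tgt [0.572 0.246 0.093]
```

```bash
python3 - <<'E'
s=open('go.py').read()
s=s.replace("for i in (1,2):\n            p,M=FK(qp+(qo-qp)*i/3); T[f'm{i}{b}']=(np.array([[.46,-.12,.30],[.49,.04,.32]][i-1]),M)",
"for i in (1,2,3):\n            p,M=FK(qp+(qo-qp)*i/4); T[f'm{i}{b}']=(np.array([[.46,-.16,.27],[.47,-.06,.31],[.49,.08,.32]][i-1]),M)")
s=s.replace("lst=[(f'j{i}',*FK(q+(qa-q)*i/n)) for i in range(1,n+1)]","pa=FK(qa)[0]; lst=[(f'j{i}',p0+(pa-p0)*i/n+[0,0,float(sys.argv[4])*np.sin(np.pi*i/n)],FK(q+(qa-q)*i/n)[1]) for i in range(1,n+1)]")
open('go.py','w').write(s)
E
python3 go.py j qaboveB 5 .08; python3 go.py  liftB m1B m2B m3B overB nearB |tail -10
```

```text
[-1.22  0.02 -0.64 -1.32 -1.   -2.65]
j1 -0.0107 0.1104 -0.0485 0.1680 -0.1977 0.9835 rows 7.1 tgt [ 0.452 -0.156  0.358]
j1       n=9 err=0.0000 dq=0.09 wz=0.72 q=[-0.18  0.04 -0.01 -0.29 -1.56  0.16]  w=[ 0.45 -0.27  0.72]
j2 0.0913 0.0629 -0.0152 0.0641 -0.2649 1.0101 rows 7.3 tgt [ 0.432 -0.184  0.355]
j2       n=10 err=0.0000 dq=0.08 wz=0.68 q=[-0.45  0.03 -0.02 -0.53 -1.55 -0.64]  w=[ 0.36 -0.36  0.68]
j3 0.1286 -0.0783 0.0397 -0.0833 -0.2874 1.0214 rows 7.4 tgt [ 0.413 -0.211  0.322]
j3       n=10 err=0.0000 dq=0.08 wz=0.60 q=[-0.72 -0.01 -0.16 -0.74 -1.42 -1.42]  w=[ 0.23 -0.39  0.6 ]
j4 0.0026 -0.2203 0.0791 -0.2541 -0.2137 1.0213 rows 7.5 tgt [ 0.393 -0.238  0.26 ]
j4       n=10 err=0.0000 dq=0.08 wz=0.49 q=[-0.96 -0.04 -0.38 -0.98 -1.2  -2.13]  w=[ 0.12 -0.36  0.49]
j5 -0.2210 -0.1630 0.0873 -0.3628 -0.0175 1.0155 rows 7.5 tgt [ 0.374 -0.265  0.181]
j5       n=10 err=0.0000 dq=0.06 wz=0.37 q=[-1.22  0.02 -0.64 -1.32 -1.   -2.65]  w=[ 0.05 -0.26  0.37]
m1B 0.2576 -0.3500 -0.1505 0.3677 0.0396 -0.9415 rows 7.1 tgt [ 0.46 -0.16  0.27]
m1B      n=10 err=0.2487 dq=0.66 wz=0.43 q=[-0.07 -0.36 -0.72 -0.43 -0.42  3.03]  w=[ 0.18 -0.29  0.49]
m2B 0.3495 -0.0665 0.0583 0.2376 0.2254 -0.9648 rows 7.1 tgt [ 0.47 -0.06  0.31]
m2B      n=10 err=0.4142 dq=0.07 wz=0.53 q=[ 0.42 -0.55 -1.    0.3  -0.3   3.03]  w=[ 0.28 -0.26  0.57]
m3B 0.2807 0.2774 0.2600 0.0518 0.2705 -0.9870 rows 7.2 tgt [0.49 0.08 0.32]
m3B      n=11 err=0.7230 dq=0.07 wz=0.56 q=[ 0.83 -0.45 -1.02  0.83 -0.5   3.03]  w=[ 0.4  -0.14  0.61]
overB -0.1988 0.1660 0.6646 -0.0801 0.2000 -1.0043 rows 7.2 tgt [0.572 0.246 0.213]
overB    n=14 err=1.0231 dq=0.43 wz=0.54 q=[ 0.56 -0.01 -1.    1.67 -0.14  3.03]  w=[0.55 0.06 0.54]
nearB 0.1800 0.0000 0.3118 0.0000 0.0000 0.0000 rows 2.2 tgt [0.572 0.246 0.105]
nearB    n=9 err=1.0142 dq=0.02 wz=0.43 q=[ 0.6   0.16 -1.    1.67 -0.21  3.03]  w=[0.55 0.06 0.43]
```

```bash
python3 go.py j qaboveB 6 .08
```

```text
[-1.22  0.02 -0.64 -1.32 -1.   -2.65]
j1 -0.0091 0.0920 -0.0431 0.1446 -0.1574 0.8179 rows 5.9 tgt [ 0.455 -0.152  0.357]
j1       n=8 err=0.0000 dq=0.08 wz=0.72 q=[-0.13  0.04 -0.02 -0.25 -1.55  0.3 ]  w=[ 0.46 -0.25  0.72]
j2 0.0620 0.0645 -0.0250 0.0774 -0.2068 0.8385 rows 6.1 tgt [ 0.439 -0.175  0.359]
j2       n=8 err=0.0000 dq=0.09 wz=0.70 q=[-0.36  0.04  0.   -0.45 -1.57 -0.37]  w=[ 0.39 -0.33  0.7 ]
j3 0.1057 -0.0179 0.0115 -0.0136 -0.2359 0.8497 rows 6.2 tgt [ 0.422 -0.197  0.342]
j3       n=8 err=0.0000 dq=0.09 wz=0.65 q=[-0.59  0.01 -0.07 -0.64 -1.5  -1.04]  w=[ 0.3  -0.38  0.65]
j4 0.0721 -0.1311 0.0472 -0.1279 -0.2234 0.8534 rows 6.2 tgt [ 0.406 -0.22   0.304]
j4       n=8 err=0.0000 dq=0.09 wz=0.57 q=[-0.8  -0.02 -0.23 -0.82 -1.35 -1.67]  w=[ 0.19 -0.39  0.57]
j5 -0.0602 -0.1894 0.0678 -0.2400 -0.1443 0.8518 rows 6.3 tgt [ 0.39  -0.242  0.248]
j5       n=8 err=0.0000 dq=0.08 wz=0.47 q=[-1.   -0.03 -0.43 -1.03 -1.16 -2.23]  w=[ 0.1  -0.34  0.47]
j6 -0.2061 -0.1064 0.0713 -0.3008 0.0026 0.8478 rows 6.3 tgt [ 0.374 -0.265  0.181]
j6       n=8 err=0.0000 dq=0.06 wz=0.37 q=[-1.22  0.02 -0.64 -1.32 -1.   -2.65]  w=[ 0.05 -0.26  0.37]
```

```bash

python3 -m inch '0 -0.003 0.031 -0.014 0.048 -0.052 0.273;0 -0.006 0.061 -0.029 0.096 -0.105 0.545;0 -0.009 0.092 -0.043 0.145 -0.157 0.818;0 -0.009 0.092 -0.043 0.145 -0.157 0.818;0 -0.009 0.092 -0.043 0.145 -0.157 0.818;0 -0.009 0.092 -0.043 0.145 -0.157 0.818;0 -0.009 0.092 -0.043 0.145 -0.157 0.818' >/dev/null
python3 -m inch '0 0.031 0.032 -0.012 0.038 -0.104 0.42;0 0.031 0.032 -0.012 0.038 -0.104 0.42;0 0.031 0.032 -0.012 0.038 -0.104 0.42;0 0.062 0.064 -0.025 0.077 -0.207 0.838;0 0.062 0.064 -0.025 0.077 -0.207 0.838;0 0.062 0.064 -0.025 0.077 -0.207 0.838;0 0.062 0.064 -0.025 0.077 -0.207 0.838' >/dev/null
python3 -m inch '0 0.052 -0.01 0.006 -0.007 -0.118 0.425;0 0.052 -0.01 0.006 -0.007 -0.118 0.425;0 0.052 -0.01 0.006 -0.007 -0.118 0.425;0 0.106 -0.018 0.011 -0.014 -0.236 0.85;0 0.106 -0.018 0.011 -0.014 -0.236 0.85;0 0.106 -0.018 0.011 -0.014 -0.236 0.85;0 0.106 -0.018 0.011 -0.014 -0.236 0.85' >/dev/null
python3 log.py; python3 go.py j qaboveB 3 .03
```

```text
5.45 q [-0.6    0.006 -0.078 -0.644 -1.499 -1.024] p [ 0.419  -0.1983  0.344 ] rpy [2.5612 0.2929 2.9479] w 0.0877 F [1.  0.2 0.9]
[-1.22  0.02 -0.64 -1.32 -1.   -2.65]
j1 0.0609 -0.1133 0.0225 -0.1571 -0.2130 0.8176 rows 6.0 tgt [ 0.404 -0.221  0.316]
j1       n=8 err=0.0000 dq=0.08 wz=0.57 q=[-0.84 -0.01 -0.2  -0.85 -1.41 -1.6 ]  w=[ 0.19 -0.4   0.57]
j2 -0.0548 -0.1863 0.0576 -0.2440 -0.1554 0.8469 rows 6.3 tgt [ 0.389 -0.243  0.261]
j2       n=8 err=0.0000 dq=0.08 wz=0.47 q=[-1.05 -0.02 -0.41 -1.06 -1.23 -2.17]  w=[ 0.1  -0.35  0.47]
j3 -0.2317 -0.1361 0.0883 -0.3068 -0.0476 0.8685 rows 6.4 tgt [ 0.374 -0.265  0.181]
j3       n=9 err=0.0000 dq=0.06 wz=0.37 q=[-1.22  0.02 -0.64 -1.32 -1.   -2.65]  w=[ 0.05 -0.26  0.37]
```

```bash

python3 -m inch '0 0.03 -0.056 0.011 -0.078 -0.106 0.41;0 0.03 -0.056 0.011 -0.078 -0.106 0.41;0 0.03 -0.056 0.011 -0.078 -0.106 0.41;0 0.061 -0.113 0.023 -0.157 -0.213 0.818;0 0.061 -0.113 0.023 -0.157 -0.213 0.818;0 0.061 -0.113 0.023 -0.157 -0.213 0.818;0 0.061 -0.113 0.023 -0.157 -0.213 0.818' >/dev/null
python3 -m inch '0 -0.027 -0.093 0.029 -0.122 -0.078 0.423;0 -0.027 -0.093 0.029 -0.122 -0.078 0.423;0 -0.027 -0.093 0.029 -0.122 -0.078 0.423;0 -0.055 -0.186 0.058 -0.244 -0.155 0.847;0 -0.055 -0.186 0.058 -0.244 -0.155 0.847;0 -0.055 -0.186 0.058 -0.244 -0.155 0.847;0 -0.055 -0.186 0.058 -0.244 -0.155 0.847' >/dev/null
python3 log.py; python3 go.py j qaboveB 1 0;  python3 go.py aboveB
```

```text
6.85 q [-1.045 -0.022 -0.408 -1.055 -1.23  -2.171] p [ 0.3891 -0.2418  0.2608] rpy [ 2.3611 -0.6704  1.3732] w 0.0875 F [ 0.  -0.8  0.1]
[-1.22  0.02 -0.64 -1.32 -1.   -2.65]
j1 -0.2334 -0.1347 0.0866 -0.3075 -0.0469 0.8704 rows 6.5 tgt [ 0.374 -0.265  0.181]
j1       n=9 err=0.0000 dq=0.06 wz=0.37 q=[-1.22  0.02 -0.64 -1.32 -1.   -2.65]  w=[ 0.05 -0.26  0.37]
aboveB -0.2334 -0.1347 0.0866 -0.3075 -0.0469 0.8704 rows 6.5 tgt [ 0.374 -0.265  0.181]
aboveB   n=9 err=0.0000 dq=0.06 wz=0.37 q=[-1.22  0.02 -0.64 -1.32 -1.   -2.65]  w=[ 0.05 -0.26  0.37]
```

```bash

python3 -m inch '0 -0.117 -0.067 0.043 -0.154 -0.023 0.435;0 -0.117 -0.067 0.043 -0.154 -0.023 0.435;0 -0.117 -0.067 0.043 -0.154 -0.023 0.435;0 -0.233 -0.135 0.087 -0.307 -0.047 0.87;0 -0.233 -0.135 0.087 -0.307 -0.047 0.87;0 -0.233 -0.135 0.087 -0.307 -0.047 0.87;0 -0.233 -0.135 0.087 -0.307 -0.047 0.87;0 -0.233 -0.135 0.087 -0.307 -0.047 0.87' >/dev/null
python3 log.py; python3 go.py preB graspB
python3 -c "
from h import *
f=grab('wrist'); save(f,'w1.png'); f=grab('side'); save(f,'s1.png')"
```

```text
7.65 q [-1.213  0.018 -0.639 -1.315 -0.995 -2.653] p [ 0.3743 -0.2644  0.1808] rpy [ 3.1357 -1.0462  0.0084] w 0.0876 F [ 0.7  0.8 -0.4]
preB -0.2612 0.0012 0.1494 -0.0013 0.0010 0.0040 rows 1.8 tgt [ 0.374 -0.265  0.091]
preB     n=3 err=0.0000 dq=0.14 wz=0.28 q=[-1.32  0.3  -0.7  -1.47 -1.   -2.24]  w=[ 0.05 -0.26  0.28]
graspB -0.0000 0.0000 0.3333 0.0000 0.0000 0.0000 rows 2.0 tgt [ 0.46  -0.265  0.04 ]
graspB   n=3 err=0.0000 dq=0.08 wz=0.23 q=[-1.18  0.49 -0.67 -1.69 -0.94 -2.05]  w=[ 0.13 -0.26  0.23]
```

View pics/w1.png

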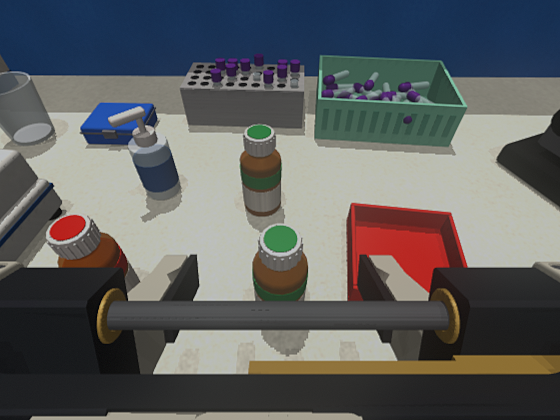

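View pics/s1.png

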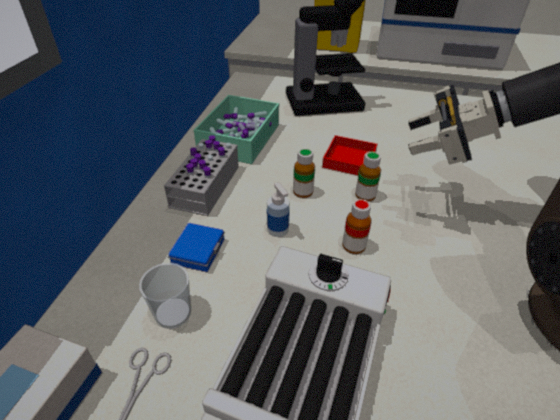

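The wrist view shows green bottle B's cap at (280,240), centred between the fingers with the path clear. I'll approach slightly shallower, with the bottle axis 15 mm behind the TCP, so the cap clears the gripper body, and then grasp.

```bash
sed -i 's/+.019\*Rm/+.015*Rm/' kin.py
python3 -m inch '0 -0.13 0.001 0.075 0 0 0;0 -0.26 0.001 0.15 0 0 0.004;0 -0.26 0.001 0.15 0 0 0.004;0 -0.26 0.001 0.15 0 0 0.004' >/dev/null; python3 log.py; python3 go.py preB graspB
```

```text
8.15 q [-1.321  0.307 -0.699 -1.463 -1.004 -2.25 ] p [ 0.3735 -0.2648  0.089 ] rpy [-3.1141 -1.045  -0.0286] w 0.0875 F [0.2 0.2 1.5]
preB 0.0048 0.0006 -0.0150 -0.0026 0.0019 -0.0137 rows 0.1 tgt [ 0.37  -0.265  0.093]
preB     n=1 err=0.0000 dq=0.01 wz=0.28 q=[-1.33  0.3  -0.7  -1.46 -1.01 -2.24]  w=[ 0.04 -0.26  0.28]
graspB -0.0000 0.0000 0.3333 0.0000 0.0000 0.0000 rows 2.0 tgt [ 0.457 -0.265  0.042]
graspB   n=3 err=0.0000 dq=0.08 wz=0.23 q=[-1.19  0.48 -0.67 -1.68 -0.94 -2.06]  w=[ 0.13 -0.26  0.23]
```

```bash

python3 -m inch '0 0.005 0 0.1 0 0 -0.012;0 0.005 0 0.2 0 0 -0.012;0 0.005 0 0.27 0 0 -0.012;0 0.005 0 0.318 0 0 -0.012;0 0.005 0 0.318 0 0 -0.012;0.3 0.005 0 0.318 0 0 -0.012;1 0.005 0 0.318 0 0 -0.012;1 0.005 0 0.318 0 0 -0.012;1 0.005 0 0.318 0 0 -0.012;1 0.005 0 0.318 0 0 -0.012;1 0.005 0 0.318 0 0 -0.012' 35; python3 log.py
python3 -c "
from h import *
f=grab('wrist'); save(f,'w2.png'); f=grab('side'); save(f,'s2.png')"; python3 go.py graspB liftB m1B m2B m3B overB nearB placeB
```

```text
t: 9.25
eef_pos: [0.4572, -0.2655, 0.0443]
ee_rot: [3.134, -1.047, 0.007]
force: [-3.4, -2.2, 5.3]
width: 0.0516
9.25 q [-1.186  0.474 -0.667 -1.68  -0.939 -2.065] p [ 0.4572 -0.2655  0.0443] rpy [ 3.1338 -1.0473  0.0072] w 0.0516 F [-3.4 -2.2  5.3]
graspB -0.0056 -0.0016 0.0021 0.0013 -0.0002 0.0034 rows 0.0 tgt [ 0.457 -0.265  0.042]
graspB   n=1 err=0.0000 dq=0.01 wz=0.23 q=[-1.19  0.48 -0.67 -1.68 -0.94 -2.06]  w=[ 0.13 -0.26  0.23]
liftB 0.4041 0.0000 -0.2333 0.0000 0.0000 0.0000 rows 2.8 tgt [ 0.457 -0.265  0.183]
liftB    n=4 err=0.0000 dq=0.17 wz=0.27 q=[-1.01  0.06 -0.58 -1.4  -0.84 -2.72]  w=[ 0.13 -0.26  0.37]
m1B 0.2576 -0.3500 -0.1371 0.3675 0.0393 -0.9417 rows 7.1 tgt [ 0.46 -0.16  0.27]
m1B      n=9 err=0.0000 dq=0.06 wz=0.38 q=[-0.71 -0.1  -0.43 -1.03 -1.03 -2.34]  w=[ 0.18 -0.29  0.49]
m2B 0.3496 -0.0665 0.0582 0.2375 0.2253 -0.9649 rows 7.1 tgt [ 0.47 -0.06  0.31]
m2B      n=9 err=0.0000 dq=0.09 wz=0.50 q=[-0.41 -0.11 -0.3  -0.83 -1.19 -1.7 ]  w=[ 0.28 -0.26  0.57]
m3B 0.2808 0.2775 0.2598 0.0516 0.2705 -0.9871 rows 7.2 tgt [0.49 0.08 0.32]
m3B      n=9 err=0.0000 dq=0.08 wz=0.57 q=[ 0.04 -0.08 -0.23 -0.66 -1.19 -1.09]  w=[ 0.4  -0.14  0.62]
overB -0.2016 0.1666 0.6516 -0.0805 0.1999 -1.0042 rows 7.2 tgt [0.571 0.244 0.216]
overB    n=9 err=0.0000 dq=0.10 wz=0.54 q=[ 0.41  0.2  -0.14 -0.53 -1.02 -0.3 ]  w=[0.55 0.06 0.54]
nearB 0.1800 0.0000 0.3118 0.0000 0.0000 0.0000 rows 2.2 tgt [0.571 0.244 0.108]
nearB    n=3 err=0.0000 dq=0.06 wz=0.44 q=[ 0.39  0.32 -0.23 -0.62 -0.85 -0.15]  w=[0.55 0.06 0.44]
placeB 0.0200 0.0000 0.0346 0.0000 0.0000 0.0000 rows 0.2 tgt [0.571 0.244 0.096]
placeB   n=1 err=0.0000 dq=0.02 wz=0.42 q=[ 0.39  0.33 -0.23 -0.63 -0.83 -0.13]  w=[0.55 0.06 0.42]
```

View pics/w2.png

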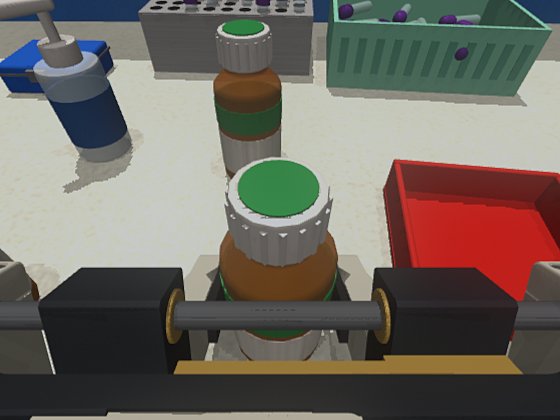

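Gripped with the opening at 51.6 mm, and the bottle is upright between the pads. Now I'll lift and carry it.

```bash

python3 -m inch '1 0.06 0 -0.035 0 0 0;1 0.16 0 -0.095 0 0 0;1 0.28 0 -0.165 0 0 0;1 0.404 0 -0.233 0 0 0;1 0.404 0 -0.233 0 0 0' 35; 
python3 -m inch '1 0.064 -0.087 -0.034 0.092 0.01 -0.235;1 0.129 -0.175 -0.069 0.184 0.02 -0.47;1 0.129 -0.175 -0.069 0.184 0.02 -0.47;1 0.193 -0.262 -0.103 0.276 0.03 -0.706;1 0.193 -0.262 -0.103 0.276 0.03 -0.706;1 0.258 -0.35 -0.137 0.367 0.039 -0.942;1 0.258 -0.35 -0.137 0.367 0.039 -0.942;1 0.258 -0.35 -0.137 0.367 0.039 -0.942'; python3 log.py; python3 go.py m2B m3B overB
```

```text
t: 9.85
eef_pos: [0.4588, -0.2659, 0.1914]
ee_rot: [3.114, -1.053, 0.026]
force: [0.0, -0.8, -2.4]
width: 0.051
t: 10.65
eef_pos: [0.4608, -0.159, 0.2709]
ee_rot: [2.379, -0.619, 1.452]
force: [-0.4, 0.1, -2.5]
width: 0.0511
10.65 q [-0.702 -0.105 -0.431 -1.022 -1.028 -2.347] p [ 0.4608 -0.159   0.2709] rpy [ 2.3787 -0.6186  1.4524] w 0.0511 F [-0.4  0.1 -2.5]
m2B 0.3456 -0.0656 0.0562 0.2331 0.2268 -0.9584 rows 7.1 tgt [ 0.47 -0.06  0.31]
m2B      n=9 err=0.0000 dq=0.09 wz=0.50 q=[-0.41 -0.11 -0.3  -0.83 -1.19 -1.7 ]  w=[ 0.28 -0.26  0.57]
m3B 0.2808 0.2775 0.2598 0.0516 0.2705 -0.9871 rows 7.2 tgt [0.49 0.08 0.32]
m3B      n=9 err=0.0000 dq=0.08 wz=0.57 q=[ 0.04 -0.08 -0.23 -0.66 -1.19 -1.09]  w=[ 0.4  -0.14  0.62]
overB -0.2016 0.1666 0.6516 -0.0805 0.1999 -1.0042 rows 7.2 tgt [0.571 0.244 0.216]
overB    n=9 err=0.0000 dq=0.10 wz=0.54 q=[ 0.41  0.2  -0.14 -0.53 -1.02 -0.3 ]  w=[0.55 0.06 0.54]
```

```bash

python3 -m inch '1 0.115 -0.022 0.019 0.078 0.076 -0.32;1 0.115 -0.022 0.019 0.078 0.076 -0.32;1 0.173 -0.033 0.028 0.117 0.113 -0.48;1 0.173 -0.033 0.028 0.117 0.113 -0.48;1 0.26 -0.049 0.042 0.175 0.17 -0.72;1 0.346 -0.066 0.056 0.233 0.227 -0.958;1 0.346 -0.066 0.056 0.233 0.227 -0.958;1 0.346 -0.066 0.056 0.233 0.227 -0.958'
python3 -m inch '1 0.047 0.046 0.043 0.009 0.045 -0.165;1 0.094 0.092 0.087 0.017 0.09 -0.33;1 0.14 0.139 0.13 0.026 0.135 -0.49;1 0.14 0.139 0.13 0.026 0.135 -0.49;1 0.21 0.208 0.195 0.039 0.203 -0.74;1 0.281 0.278 0.26 0.052 0.27 -0.987;1 0.281 0.278 0.26 0.052 0.27 -0.987;1 0.281 0.278 0.26 0.052 0.27 -0.987'
python3 log.py; python3 go.py overB nearB placeB
```

```text
t: 11.45
eef_pos: [0.4696, -0.0595, 0.3093]
ee_rot: [2.322, -0.033, 2.362]
force: [-0.7, -0.9, -2.9]
width: 0.0511
t: 12.25
eef_pos: [0.4898, 0.0811, 0.319]
ee_rot: [2.605, 0.434, -2.924]
force: [-0.3, -0.7, -1.5]
width: 0.0512
12.25 q [ 0.036 -0.08  -0.228 -0.66  -1.186 -1.087] p [0.4898 0.0811 0.319 ] rpy [ 2.6051  0.4342 -2.9235] w 0.0512 F [-0.3 -0.7 -1.5]
overB -0.2029 0.1641 0.6473 -0.0779 0.2006 -1.0064 rows 7.2 tgt [0.571 0.244 0.216]
overB    n=9 err=0.0000 dq=0.10 wz=0.54 q=[ 0.41  0.2  -0.14 -0.53 -1.02 -0.3 ]  w=[0.55 0.06 0.54]
nearB 0.1800 0.0000 0.3118 0.0000 0.0000 0.0000 rows 2.2 tgt [0.571 0.244 0.108]
nearB    n=3 err=0.0000 dq=0.06 wz=0.44 q=[ 0.39  0.32 -0.23 -0.62 -0.85 -0.15]  w=[0.55 0.06 0.44]
placeB 0.0200 0.0000 0.0346 0.0000 0.0000 0.0000 rows 0.2 tgt [0.571 0.244 0.096]
placeB   n=1 err=0.0000 dq=0.02 wz=0.42 q=[ 0.39  0.33 -0.23 -0.63 -0.83 -0.13]  w=[0.55 0.06 0.42]
```

```bash

python3 -m inch '1 -0.034 0.027 0.108 -0.013 0.033 -0.167;1 -0.068 0.055 0.215 -0.026 0.067 -0.333;1 -0.1 0.082 0.32 -0.039 0.1 -0.5;1 -0.1 0.082 0.32 -0.039 0.1 -0.5;1 -0.15 0.123 0.48 -0.058 0.15 -0.75;1 -0.203 0.164 0.647 -0.078 0.2 -1;1 -0.203 0.164 0.647 -0.078 0.2 -1;1 -0.203 0.164 0.647 -0.078 0.2 -1;1 -0.203 0.164 0.647 -0.078 0.2 -1'
python3 log.py; python3 go.py overB nearB placeB | grep rows
python3 - <<'E'
from h import *
for n in('side','top'):
    f=grab(n); np.savez('g_'+n+'.npz',**f); save(f,n+'3.png')
f=np.load('g_top.npz')['img']; save(dict(img=cv2.resize(f[190:330,80:280],None,fx=3,fy=3)),'t3z.png')
E
```

```text
t: 13.15
eef_pos: [0.5721, 0.2427, 0.2152]
ee_rot: [3.135, 0.523, -1.712]
force: [0.1, 0.0, -1.9]
width: 0.0514
13.15 q [ 0.405  0.202 -0.137 -0.531 -1.016 -0.309] p [0.5721 0.2427 0.2152] rpy [ 3.1347  0.5233 -1.7122] w 0.0514 F [ 0.1  0.  -1.9]
overB -0.0052 0.0033 -0.0000 -0.0001 -0.0002 -0.0116 rows 0.1 tgt [0.571 0.244 0.216]
nearB 0.1800 0.0000 0.3118 0.0000 0.0000 0.0000 rows 2.2 tgt [0.571 0.244 0.108]
placeB 0.0200 0.0000 0.0346 0.0000 0.0000 0.0000 rows 0.2 tgt [0.571 0.244 0.096]
```

View pics/side3.png

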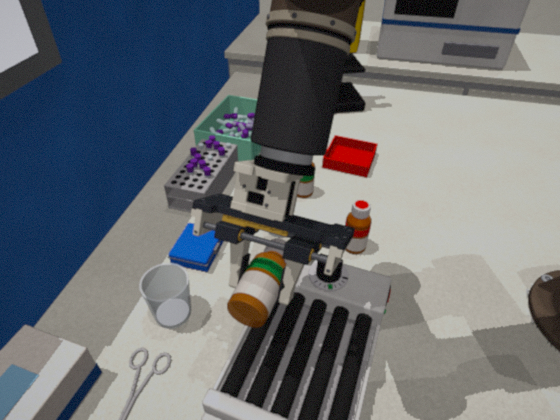

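View pics/t3z.png

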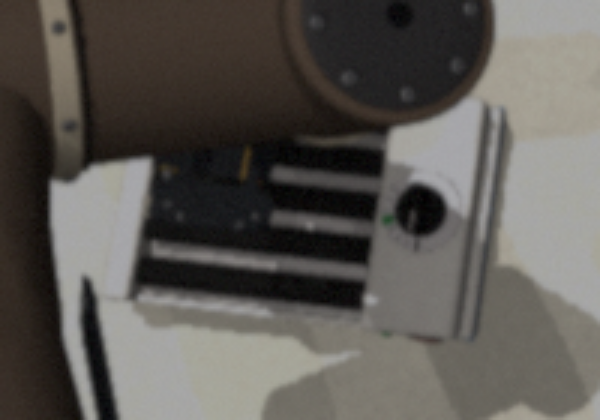

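The side view shows the bottle held over the far groove, its base towards the camera at about (252,305). I'll fit its axis from depth before lowering.

```bash
cat > cyl.py <<'E'
from kin import *
def cylfit(f,guess_mid,ax0,rad=.026,half=.05,T=None,tol=.02):
    W=world(f,T); ok=f['range_z']>0
    hsv=cv2.cvtColor(f['img'],cv2.COLOR_RGB2HSV).astype(int)
    d=W-guess_mid; al=d@ax0; pr=np.linalg.norm(d-al[...,None]*ax0,axis=-1)
    m=ok&(al<.03)&(al>-.055)&(pr<rad+tol)&(pr>rad-tol)
    # drop dark pixels (gripper)
    m&=~((hsv[...,1]<60)&(hsv[...,2]<110))
    q=W[m]
    b1=np.cross(ax0,[0,0,1.]); b1/=np.linalg.norm(b1); b2=np.cross(ax0,b1)
    def un(p):
        c=guess_mid+p[0]*b1+p[1]*b2; a=ax0+p[2]*b1+p[3]*b2; return c,a/np.linalg.norm(a)
    def fun(p):
        c,a=un(p); d=q-c; return np.linalg.norm(d-(d@a)[:,None]*a,axis=1)-rad
    r=least_squares(fun,np.zeros(4),loss='soft_l1',f_scale=.001)
    c,a=un(r.x); al=(q-c)@a
    return c,a,len(q),np.median(abs(r.fun)),np.percentile(al,[1,99]),m
def inmix(p): return Rz(MY).T@(p-MO)
E
python3 - <<'E'
from cyl import *
f=dict(np.load('g_side.npz')); s=arm.get_state()
Rm=R.from_euler('xyz',s['ee_rot']).as_matrix(); g=s['eef_pos']-.015*Rm[:,2]
a0=np.sin(np.radians(60))*Rm[:,0]-np.cos(np.radians(60))*Rm[:,2]
print('exp grip',inmix(g),'axis',Rz(MY).T@a0)
c,a,n,e,rg,m=cylfit(f,g,a0)
print(n,e,'c',inmix(c),'axis',Rz(MY).T@a,rg, 'base',inmix(c+a*rg[0]))
im=f['img'].copy(); im[m]=(255,0,255); save(dict(img=im),'m3.png')
E
```

```text
exp grip [0.05817541 0.00604149 0.2295491 ] axis [-0.01400837 -0.99990112 -0.00122815]
3325 0.0009326050825169893 c [0.05886816 0.00603186 0.22948707] axis [-0.01164033 -0.99979565  0.01652728] [-0.05285146  0.02851158] base [0.05948337 0.05887252 0.22861358]
```

View pics/m3.png

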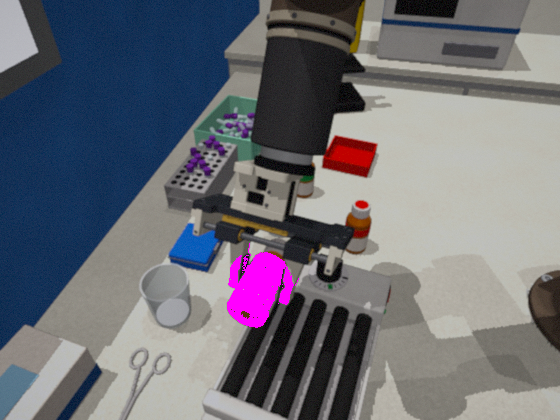

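The fit matches the expected pose to within 1 mm, with a tilt of 0.017 rad. Lowering now.

```bash

python3 -m inch '1 0.04 0.003 0.08 0 0 -0.012;1 0.1 0.003 0.19 0 0 -0.012;1 0.15 0.003 0.28 0 0 -0.012;1 0.173 0.003 0.312 0 0 -0.012;1 0.178 0.003 0.322 0 0 -0.012;1 0.178 0.003 0.322 0 0 -0.012;1 0.178 0.003 0.322 0 0 -0.012'
python3 log.py; python3 go.py placeB
python3 - <<'E'
from cyl import *
s=arm.get_state()
Rm=R.from_euler('xyz',s['ee_rot']).as_matrix(); g=s['eef_pos']-.015*Rm[:,2]
a0=np.sin(np.radians(60))*Rm[:,0]-np.cos(np.radians(60))*Rm[:,2]
print('exp grip',inmix(g),'axis',Rz(MY).T@a0)
f=grab('side')
c,a,n,e,rg,m=cylfit(f,g,a0)
print(n,e,'c',inmix(c),'axis',Rz(MY).T@a,rg, 'base',inmix(c+a*rg[0]))
E
```

```text
t: 13.95
eef_pos: [0.5733, 0.2449, 0.1098]
ee_rot: [-3.133, 0.526, -1.693]
force: [-0.5, -0.3, -2.2]
width: 0.0512
13.95 q [ 0.392  0.316 -0.225 -0.617 -0.845 -0.142] p [0.5733 0.2449 0.1098] rpy [-3.1329  0.5261 -1.6932] w 0.0512 F [-0.5 -0.3 -2.2]
placeB 0.0259 0.0067 0.0379 -0.0060 0.0024 0.0041 rows 0.3 tgt [0.571 0.244 0.096]
placeB   n=1 err=0.0000 dq=0.02 wz=0.42 q=[ 0.39  0.33 -0.23 -0.63 -0.83 -0.13]  w=[0.55 0.06 0.42]
exp grip [0.05881405 0.00897886 0.12272895] axis [ 5.99698862e-04 -9.99996542e-01 -2.56048495e-03]
2826 0.001089043598922564 c [0.05939834 0.00897612 0.1239377 ] axis [ 0.00431711 -0.99967875  0.02497523] [-0.05244867  0.02868285] base [0.05917191 0.06140793 0.12262778]
```

```bash

python3 -m inch '1 0.006 0.004 0.01 0 0 0.004;1 0.013 0.0067 0.023 0 0 0.004;1 0.018 0.0067 0.0318 0 0 0.004;1 0.02 0.0067 0.0347 0 0 0.004;1 0.021 0.0067 0.036 0 0 0.004'
python3 -m inch '1 0.001 0 0.002 0 0 0;1 0.002 0 0.0035 0 0 0;1 0.002 0 0.0035 0 0 0';python3 log.py
python3 - <<'E'
from cyl import *
s=arm.get_state()
Rm=R.from_euler('xyz',s['ee_rot']).as_matrix(); g=s['eef_pos']-.015*Rm[:,2]
a0=np.sin(np.radians(60))*Rm[:,0]-np.cos(np.radians(60))*Rm[:,2]
print('exp grip',inmix(g),'axis',Rz(MY).T@a0)
f=grab('side')
c,a,n,e,rg,m=cylfit(f,g,a0)
print(n,e,'c',inmix(c),'axis',Rz(MY).T@a,rg, 'base',inmix(c+a*rg[0]))
E
```

```text
t: 14.5
eef_pos: [0.5704, 0.2451, 0.0953]
ee_rot: [-3.138, 0.525, -1.699]
force: [-0.5, 0.4, 0.2]
width: 0.051
t: 14.8
eef_pos: [0.5711, 0.2452, 0.0949]
ee_rot: [-3.136, 0.526, -1.698]
force: [0.9, -1.4, 3.6]
width: 0.0516
14.8 q [ 0.391  0.333 -0.237 -0.632 -0.823 -0.123] p [0.5711 0.2452 0.0949] rpy [-3.136   0.5256 -1.6979] w 0.0516 F [ 0.9 -1.4  3.6]
exp grip [0.05659272 0.00898644 0.10791926] axis [-0.00246289 -0.99999486 -0.0020549 ]
2735 0.0010381915113968077 c [0.05718903 0.00898243 0.10915848] axis [ 0.00344889 -0.99981591  0.0188744 ] [-0.05232042  0.02852816] base [0.05700859 0.06129321 0.10817096]
```

Contact made: upward force is +3.6 N, axis height 109 mm and x 57 mm. Releasing.

```bash

python3 -m inch '0.38 0 0 0 0 0 0;0.34 0 0 0 0 0 0;0.3 0 0 0 0 0 0;0.15 0 0 0 0 0 0;0 0 0 0 0 0 0;0 0 0 0 0 0 0;0 0 0 0 0 0 0'; 
python3 -m inch '0 0 0 -0.05 0 0 0;0 0 0 -0.15 0 0 0;0 0 0 -0.3 0 0 0;0 -0.1 0 -0.4 0 0 0;0 -0.15 0 -0.5 0 0 0;0 -0.15 0 -0.5 0 0 0'; python3 log.py
python3 - <<'E'
from cyl import *
f=grab('side'); save(f,'s4.png')
c,a,n,e,rg,m=cylfit(f,mix(.057,.008,.109),Rz(MY)@[0,-1.,0])
print(n,e,'c',inmix(c),'axis',Rz(MY).T@a,rg, 'base',inmix(c+a*rg[0]))
E
python3 go.py j qaboveA 4 .05
```

```text
t: 15.55
eef_pos: [0.5703, 0.245, 0.0941]
ee_rot: [-3.138, 0.525, -1.699]
force: [0.1, -0.5, 0.4]
width: 0.0857
t: 16.15
eef_pos: [0.5675, 0.2087, 0.2539]
ee_rot: [-3.126, 0.528, -1.693]
force: [-0.7, 0.2, 0.3]
width: 0.0876
16.15 q [ 0.352  0.15  -0.114 -0.52  -1.092 -0.284] p [0.5675 0.2087 0.2539] rpy [-3.1263  0.528  -1.6928] w 0.0876 F [-0.7  0.2  0.3]
2476 0.000851646311313712 c [0.05697067 0.008      0.10867139] axis [-0.00585249 -0.99996412  0.00612453] [-0.05313868  0.02897775] base [0.05728167 0.06113677 0.10834594]
[-0.91  0.25 -0.34 -1.26 -1.05 -2.72]
j1 0.3118 -0.0208 -0.2517 0.0376 -0.1561 0.9511 rows 6.7 tgt [0.557 0.09  0.269]
j1       n=9 err=0.0000 dq=0.08 wz=0.57 q=[ 0.04  0.1  -0.15 -0.67 -1.16 -0.97]  w=[ 0.48 -0.13  0.57]
j2 0.1379 -0.2934 -0.2287 -0.0708 -0.2024 0.9364 rows 6.7 tgt [ 0.548 -0.028  0.267]
j2       n=9 err=0.0000 dq=0.08 wz=0.53 q=[-0.29  0.09 -0.2  -0.84 -1.17 -1.62]  w=[ 0.4  -0.25  0.53]
j3 -0.2065 -0.3090 -0.1743 -0.2153 -0.1524 0.9154 rows 6.7 tgt [ 0.538 -0.147  0.235]
j3       n=9 err=0.0000 dq=0.08 wz=0.46 q=[-0.62  0.14 -0.26 -1.02 -1.13 -2.2 ]  w=[ 0.31 -0.34  0.46]
j4 -0.4179 -0.0001 -0.1152 -0.3068 0.0082 0.8906 rows 6.6 tgt [ 0.529 -0.266  0.183]
j4       n=9 err=0.0000 dq=0.07 wz=0.37 q=[-0.91  0.25 -0.34 -1.26 -1.05 -2.72]  w=[ 0.22 -0.38  0.37]
```

View pics/s4.png

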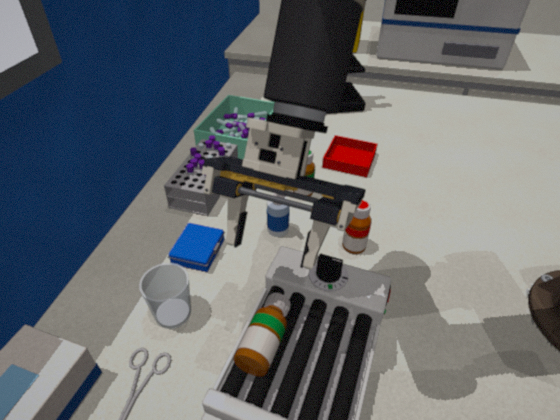

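Bottle B lies at groove x=57.0 mm, axis height 108.7 mm, mid-body y about 20 mm. On to bottle A.

```bash

python3 -m inch '0 0.047 -0.003 -0.038 0.006 -0.023 0.143;0 0.094 -0.006 -0.075 0.011 -0.047 0.285;0 0.156 -0.01 -0.126 0.019 -0.078 0.475;0 0.156 -0.01 -0.126 0.019 -0.078 0.475;0 0.234 -0.016 -0.189 0.028 -0.117 0.71;0 0.312 -0.021 -0.252 0.038 -0.156 0.951;0 0.312 -0.021 -0.252 0.038 -0.156 0.951;0 0.312 -0.021 -0.252 0.038 -0.156 0.951' >/dev/null
python3 -m inch '0 0.046 -0.098 -0.076 -0.024 -0.067 0.31;0 0.046 -0.098 -0.076 -0.024 -0.067 0.31;0 0.092 -0.196 -0.152 -0.047 -0.135 0.624;0 0.092 -0.196 -0.152 -0.047 -0.135 0.624;0 0.138 -0.293 -0.229 -0.071 -0.202 0.936;0 0.138 -0.293 -0.229 -0.071 -0.202 0.936;0 0.138 -0.293 -0.229 -0.071 -0.202 0.936;0 0.138 -0.293 -0.229 -0.071 -0.202 0.936' >/dev/null
python3 log.py; python3 go.py j qaboveA 2 0.01
```

```text
17.8 q [-0.29   0.089 -0.202 -0.832 -1.171 -1.619] p [ 0.5455 -0.0286  0.2626] rpy [ 2.3552 -0.047   2.5253] w 0.0875 F [1.3 0.  0.5]
[-0.91  0.25 -0.34 -1.26 -1.05 -2.72]
j1 -0.2102 -0.3030 -0.1757 -0.2240 -0.1397 0.9042 rows 6.6 tgt [ 0.537 -0.147  0.233]
j1       n=9 err=0.0000 dq=0.07 wz=0.46 q=[-0.63  0.15 -0.26 -1.03 -1.15 -2.18]  w=[ 0.31 -0.34  0.46]
j2 -0.4117 0.0045 -0.1231 -0.3153 -0.0023 0.8934 rows 6.6 tgt [ 0.529 -0.266  0.183]
j2       n=9 err=0.0000 dq=0.07 wz=0.37 q=[-0.91  0.25 -0.34 -1.26 -1.05 -2.72]  w=[ 0.22 -0.38  0.37]
```

```bash

python3 -m inch '0 -0.07 -0.101 -0.059 -0.075 -0.047 0.3;0 -0.07 -0.101 -0.059 -0.075 -0.047 0.3;0 -0.14 -0.202 -0.117 -0.15 -0.093 0.6;0 -0.14 -0.202 -0.117 -0.15 -0.093 0.6;0 -0.21 -0.303 -0.176 -0.224 -0.14 0.904;0 -0.21 -0.303 -0.176 -0.224 -0.14 0.904;0 -0.21 -0.303 -0.176 -0.224 -0.14 0.904;0 -0.21 -0.303 -0.176 -0.224 -0.14 0.904' >/dev/null
python3 -m inch '0 -0.137 0.001 -0.041 -0.105 0 0.298;0 -0.137 0.001 -0.041 -0.105 0 0.298;0 -0.274 0.003 -0.082 -0.21 -0.001 0.596;0 -0.274 0.003 -0.082 -0.21 -0.001 0.596;0 -0.412 0.005 -0.123 -0.315 -0.002 0.893;0 -0.412 0.005 -0.123 -0.315 -0.002 0.893;0 -0.412 0.005 -0.123 -0.315 -0.002 0.893;0 -0.412 0.005 -0.123 -0.315 -0.002 0.893' >/dev/null
python3 log.py; python3 go.py aboveA preA graspA
python3 -c "
from h import *
f=grab('wrist'); save(f,'w5.png'); f=grab('side'); save(f,'s5.png')"
```

```text
19.4 q [-0.904  0.254 -0.336 -1.259 -1.047 -2.717] p [ 0.5304 -0.2649  0.1831] rpy [ 3.1344 -1.0486  0.3606] w 0.0879 F [ 0.3 -0.1 -0.3]
aboveA -0.0046 0.0007 -0.0042 -0.0027 -0.0013 0.0055 rows 0.0 tgt [ 0.529 -0.266  0.183]
aboveA   n=1 err=0.0000 dq=0.00 wz=0.37 q=[-0.91  0.25 -0.34 -1.26 -1.05 -2.72]  w=[ 0.22 -0.38  0.37]
preA -0.2598 0.0000 0.1500 0.0000 0.0000 0.0000 rows 1.8 tgt [ 0.529 -0.266  0.093]
preA     n=3 err=0.0000 dq=0.08 wz=0.28 q=[-0.95  0.43 -0.38 -1.36 -1.02 -2.47]  w=[ 0.22 -0.38  0.28]
graspA 0.0000 0.0000 0.3333 0.0000 0.0000 0.0000 rows 2.0 tgt [ 0.61  -0.236  0.042]
graspA   n=3 err=0.0000 dq=0.05 wz=0.23 q=[-0.82  0.55 -0.33 -1.5  -0.93 -2.39]  w=[ 0.3  -0.35  0.23]
```

View pics/w5.png

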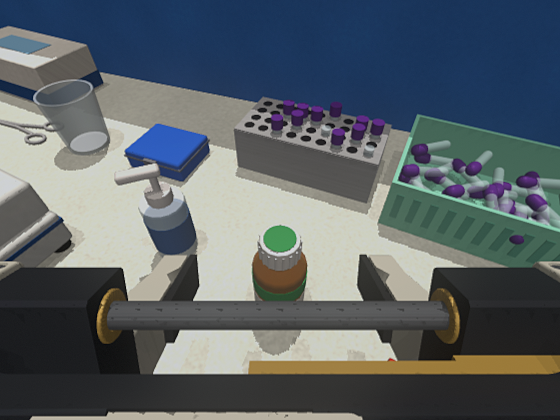

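Bottle A's cap is at (281,243), centred, and the pump bottle is clear of the left finger. Approaching to grasp.

```bash

python3 -m inch '0 -0.13 0.001 0.075 0 0 0.005;0 -0.264 0.001 0.146 -0.003 0 0.005;0 -0.264 0.001 0.146 -0.003 0 0.005;0 -0.264 0.001 0.146 -0.003 0 0.005' >/dev/null; python3 log.py; python3 go.py preA graspA|grep rows
python3 -m inch '0 0 0 0.1 0 0 0;0 0 0 0.2 0 0 0;0 0 0 0.27 0 0 0;0 0 0 0.325 0 0 0;0 0 0 0.325 0 0 0;0.3 0 0 0.325 0 0 0;1 0 0 0.325 0 0 0;1 0 0 0.325 0 0 0;1 0 0 0.325 0 0 0;1 0 0 0.325 0 0 0;1 0 0 0.325 0 0 0' 35; python3 log.py
python3 go.py graspA liftA m1A m2A m3A overA nearA placeA
```

```text
19.9 q [-0.95   0.431 -0.375 -1.36  -1.023 -2.471] p [ 0.5294 -0.2664  0.0923] rpy [-3.1358 -1.0483  0.3435] w 0.0871 F [ 0.9 -0.7  1.2]
preA 0.0000 -0.0028 -0.0014 -0.0009 -0.0010 -0.0026 rows 0.0 tgt [ 0.529 -0.266  0.093]
graspA 0.0000 0.0000 0.3333 0.0000 0.0000 0.0000 rows 2.0 tgt [ 0.61  -0.236  0.042]
t: 21.0
eef_pos: [0.6087, -0.2379, 0.0443]
ee_rot: [-3.14, -1.049, 0.345]
force: [-2.1, -0.8, 2.1]
width: 0.0514
21.0 q [-0.829  0.548 -0.334 -1.496 -0.932 -2.392] p [ 0.6087 -0.2379  0.0443] rpy [-3.1396 -1.0489  0.3448] w 0.0514 F [-2.1 -0.8  2.1]
graspA -0.0019 -0.0041 0.0089 0.0017 -0.0016 -0.0020 rows 0.1 tgt [ 0.61  -0.236  0.042]
graspA   n=1 err=0.0000 dq=0.00 wz=0.23 q=[-0.82  0.55 -0.33 -1.5  -0.93 -2.39]  w=[ 0.3  -0.35  0.23]
liftA 0.4041 0.0000 -0.2333 0.0000 0.0000 0.0000 rows 2.8 tgt [ 0.61  -0.236  0.183]
liftA    n=4 err=0.0000 dq=0.10 wz=0.27 q=[-0.75  0.28 -0.29 -1.31 -0.92 -2.79]  w=[ 0.3  -0.35  0.37]
m1A 0.0607 -0.4095 -0.4782 0.3112 -0.0171 -0.8817 rows 6.5 tgt [ 0.46 -0.16  0.27]
m1A      n=9 err=0.0000 dq=0.07 wz=0.38 q=[-0.73  0.03 -0.3  -0.97 -1.26 -2.2
[... 235 characters left out ...]
0.0731 0.2015 -0.9397 rows 6.7 tgt [0.49 0.08 0.32]
m3A      n=9 err=0.0000 dq=0.07 wz=0.58 q=[ 0.04 -0.05 -0.19 -0.64 -1.25 -1.05]  w=[ 0.42 -0.14  0.62]
overA 0.0695 0.3492 0.5992 -0.0394 0.1524 -0.9599 rows 6.8 tgt [0.458 0.259 0.216]
overA    n=9 err=0.0000 dq=0.08 wz=0.54 q=[ 0.55  0.02 -0.36 -0.51 -0.92 -0.42]  w=[0.43 0.07 0.54]
nearA 0.1800 0.0000 0.3118 0.0000 0.0000 0.0000 rows 2.2 tgt [0.458 0.259 0.108]
nearA    n=3 err=0.0000 dq=0.08 wz=0.44 q=[ 0.52  0.16 -0.45 -0.64 -0.74 -0.22]  w=[0.43 0.07 0.44]
placeA 0.0200 0.0000 0.0346 0.0000 0.0000 0.0000 rows 0.2 tgt [0.458 0.259 0.096]
placeA   n=1 err=0.0000 dq=0.03 wz=0.42 q=[ 0.52  0.18 -0.45 -0.65 -0.72 -0.19]  w=[0.43 0.07 0.42]
```

```bash

python3 -m inch '1 0.06 0 -0.035 0 0 0;1 0.16 0 -0.095 0 0 0;1 0.28 0 -0.165 0 0 0;1 0.404 0 -0.233 0 0 0;1 0.404 0 -0.233 0 0 0' 35; 
python3 -m inch '1 0.015 -0.103 -0.12 0.078 -0.004 -0.22;1 0.03 -0.205 -0.24 0.155 -0.008 -0.44;1 0.03 -0.205 -0.24 0.155 -0.008 -0.44;1 0.03 -0.205 -0.24 0.155 -0.008 -0.44;1 0.045 -0.307 -0.359 0.233 -0.013 -0.66;1 0.061 -0.41 -0.478 0.311 -0.017 -0.882;1 0.061 -0.41 -0.478 0.311 -0.017 -0.882;1 0.061 -0.41 -0.478 0.311 -0.017 -0.882;1 0.061 -0.41 -0.478 0.311 -0.017 -0.882'
python3 -m inch '1 0.086 -0.001 0.027 0.055 0.037 -0.228;1 0.172 -0.002 0.054 0.11 0.074 -0.456;1 0.172 -0.002 0.054 0.11 0.074 -0.456;1 0.258 -0.004 0.081 0.165 0.111 -0.685;1 0.258 -0.004 0.081 0.165 0.111 -0.685;1 0.344 -0.005 0.108 0.221 0.148 -0.913;1 0.344 -0.005 0.108 0.221 0.148 -0.913;1 0.344 -0.005 0.108 0.221 0.148 -0.913'
python3 log.py; python3 go.py m3A overA nearA|grep rows
```

```text
t: 21.5
eef_pos: [0.6106, -0.2389, 0.1911]
ee_rot: [3.125, -1.053, 0.362]
force: [0.8, -0.2, -2.3]
width: 0.0516
t: 22.4
eef_pos: [0.4594, -0.1611, 0.2706]
ee_rot: [2.422, -0.632, 1.671]
force: [1.0, 0.1, -2.6]
width: 0.0513
t: 23.2
eef_pos: [0.4694, -0.0604, 0.3107]
ee_rot: [2.36, -0.057, 2.518]
force: [-0.7, 0.4, -1.9]
width: 0.0515
23.2 q [-0.406 -0.029 -0.216 -0.801 -1.326 -1.632] p [ 0.4694 -0.0604  0.3107] rpy [ 2.3603 -0.0572  2.5177] w 0.0515 F [-0.7  0.4 -1.9]
m3A 0.2191 0.3112 0.2827 0.0754 0.2021 -0.9429 rows 6.8 tgt [0.49 0.08 0.32]
overA 0.0695 0.3492 0.5992 -0.0394 0.1524 -0.9599 rows 6.8 tgt [0.458 0.259 0.216]
nearA 0.1800 0.0000 0.3118 0.0000 0.0000 0.0000 rows 2.2 tgt [0.458 0.259 0.108]
```

```bash

python3 -m inch '1 0.055 0.078 0.07 0.019 0.05 -0.235;1 0.11 0.156 0.141 0.038 0.101 -0.471;1 0.11 0.156 0.141 0.038 0.101 -0.471;1 0.164 0.233 0.212 0.057 0.151 -0.707;1 0.164 0.233 0.212 0.057 0.151 -0.707;1 0.219 0.311 0.283 0.075 0.202 -0.943;1 0.219 0.311 0.283 0.075 0.202 -0.943;1 0.219 0.311 0.283 0.075 0.202 -0.943'
python3 -m inch '1 0.017 0.087 0.15 -0.01 0.038 -0.24;1 0.035 0.175 0.3 -0.02 0.076 -0.48;1 0.035 0.175 0.3 -0.02 0.076 -0.48;1 0.035 0.175 0.3 -0.02 0.076 -0.48;1 0.052 0.262 0.45 -0.03 0.114 -0.72;1 0.07 0.349 0.599 -0.039 0.152 -0.96;1 0.07 0.349 0.599 -0.039 0.152 -0.96;1 0.07 0.349 0.599 -0.039 0.152 -0.96;1 0.07 0.349 0.599 -0.039 0.152 -0.96'
python3 log.py; python3 go.py overA nearA|grep rows
python3 - <<'E'
from cyl import *
s=arm.get_state()
Rm=R.from_euler('xyz',s['ee_rot']).as_matrix(); g=s['eef_pos']-.015*Rm[:,2]
a0=np.sin(np.radians(60))*Rm[:,0]-np.cos(np.radians(60))*Rm[:,2]
print('exp grip',inmix(g),'axis',Rz(MY).T@a0)
f=grab('side'); save(f,'s6.png')
c,a,n,e,rg,m=cylfit(f,g,a0)
print(n,e,'c',inmix(c),'axis',Rz(MY).T@a,rg, 'base',inmix(c+a*rg[0]))
E
```

```text
t: 24.0
eef_pos: [0.4892, 0.08, 0.3191]
ee_rot: [2.623, 0.404, -2.845]
force: [-0.7, -0.0, -2.4]
width: 0.0513
t: 24.9
eef_pos: [0.4572, 0.2569, 0.2146]
ee_rot: [3.14, 0.521, -1.704]
force: [0.4, -0.1, -2.2]
width: 0.0512
24.9 q [ 0.552  0.015 -0.363 -0.511 -0.913 -0.426] p [0.4572 0.2569 0.2146] rpy [ 3.1396  0.5214 -1.7045] w 0.0512 F [ 0.4 -0.1 -2.2]
overA -0.0077 -0.0026 -0.0011 -0.0011 -0.0021 -0.0052 rows 0.0 tgt [0.458 0.259 0.216]
nearA 0.1800 0.0000 0.3118 0.0000 0.0000 0.0000 rows 2.2 tgt [0.458 0.259 0.108]
exp grip [-0.05781895  0.00618353  0.22758897] axis [-0.00529098 -0.99998363  0.00218017]
3946 0.0008330797551298584 c [-0.05705624  0.00617797  0.22689052] axis [-0.00536245 -0.9998468   0.01666166] [-0.05219947  0.02845892] base [-0.05677632  0.05836944  0.22602079]
```

View pics/s6.png

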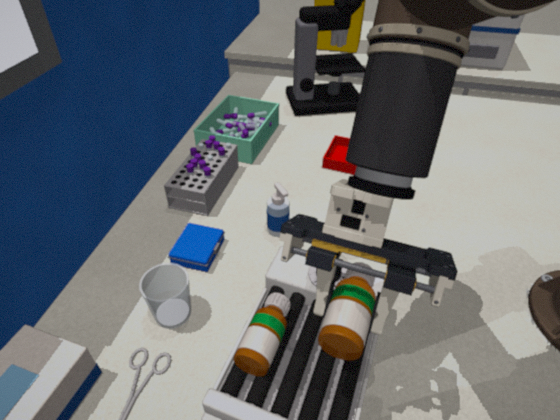

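Bottle A is held over the near groove at x = -57 mm, with B resting undisturbed at about (262,340). Lowering.

```bash

python3 -m inch '1 0.04 0 0.07 0 0 -0.005;1 0.1 0 0.18 0 0 -0.005;1 0.14 0 0.25 0 0 -0.005;1 0.165 0 0.29 0 0 -0.005;1 0.175 0 0.304 0 0 -0.005;1 0.175 0 0.304 0 0 -0.005'
python3 -m inch '1 0 0 0 0 0 0'
python3 log.py; python3 go.py placeA|grep rows
python3 - <<'E'
from cyl import *
s=arm.get_state()
Rm=R.from_euler('xyz',s['ee_rot']).as_matrix(); g=s['eef_pos']-.015*Rm[:,2]
a0=np.sin(np.radians(60))*Rm[:,0]-np.cos(np.radians(60))*Rm[:,2]
print('exp grip',inmix(g),'axis',Rz(MY).T@a0)
f=grab('side')
c,a,n,e,rg,m=cylfit(f,g,a0)
print(n,e,'c',inmix(c),'axis',Rz(MY).T@a,rg, 'base',inmix(c+a*rg[0]))
E
```

```text
t: 25.55
eef_pos: [0.4582, 0.2562, 0.1103]
ee_rot: [-3.138, 0.522, -1.697]
force: [-0.4, -0.4, -1.8]
width: 0.0515
t: 25.65
eef_pos: [0.4588, 0.2569, 0.1118]
ee_rot: [-3.135, 0.523, -1.693]
force: [0.6, -0.3, -1.5]
width: 0.0514
25.65 q [ 0.521  0.151 -0.447 -0.628 -0.738 -0.222] p [0.4588 0.2569 0.1118] rpy [-3.1345  0.523  -1.693 ] w 0.0514 F [ 0.6 -0.3 -1.5]
placeA 0.0217 0.0030 0.0483 -0.0042 -0.0006 0.0043 rows 0.3 tgt [0.458 0.259 0.096]
exp grip [-0.0562554   0.0064176   0.12480905] axis [ 1.72779296e-03 -9.99998328e-01  5.98452442e-04]
3215 0.0009767214222082023 c [-0.05562112  0.00641824  0.12404377] axis [ 0.00256324 -0.99977398  0.02110505] [-0.05218734  0.02831316] base [-0.05575489  0.05859379  0.12294235]
```

```bash

python3 -m inch '1 0.006 0.002 0.01 0 0 0;1 0.013 0.003 0.023 0 0 0.003;1 0.018 0.003 0.032 0 0 0.003;1 0.0217 0.003 0.0375 0 0 0.003;1 0.023 0.003 0.04 0 0 0.003;1 0.023 0.003 0.04 0 0 0.003'
python3 -m inch '1 0.001 0 0.0018 0 0 0;1 0.001 0 0.0018 0 0 0'
python3 -m inch '1 0.001 0 0.0018 0 0 0;1 0.0015 0 0.0026 0 0 0'
python3 - <<'E'
from cyl import *
s=arm.get_state()
Rm=R.from_euler('xyz',s['ee_rot']).as_matrix(); g=s['eef_pos']-.015*Rm[:,2]
a0=np.sin(np.radians(60))*Rm[:,0]-np.cos(np.radians(60))*Rm[:,2]
print('exp grip',inmix(g),'axis',Rz(MY).T@a0)
f=grab('side')
c,a,n,e,rg,m=cylfit(f,g,a0)
print(n,e,'c',inmix(c),'axis',Rz(MY).T@a,rg, 'base',inmix(c+a*rg[0]))
E
```

```text
t: 26.3
eef_pos: [0.4576, 0.2574, 0.0972]
ee_rot: [-3.136, 0.522, -1.694]
force: [1.3, 0.4, -2.1]
width: 0.0513
t: 26.5
eef_pos: [0.4577, 0.2575, 0.0971]
ee_rot: [-3.136, 0.523, -1.694]
force: [-0.1, -0.5, 2.8]
width: 0.0517
t: 26.7
eef_pos: [0.4578, 0.2575, 0.097]
ee_rot: [-3.135, 0.523, -1.693]
force: [-3.8, -4.1, 14.0]
width: 0.0513
exp grip [-0.05737481  0.00685924  0.10995729] axis [ 1.93593485e-03 -9.99998110e-01  1.81367284e-04]
3165 0.0009847260466516496 c [-0.05670778  0.0068604   0.10925124] axis [ 0.00327211 -0.99989394  0.01419181] [-0.05215576  0.02855834] base [-0.05687843  0.05901063  0.10851106]
```

```bash

python3 -m inch '1 -0.0012 0 -0.002 0 0 0;1 -0.0012 0 -0.002 0 0 0;0.38 -0.0012 0 -0.002 0 0 0;0.34 -0.0012 0 -0.002 0 0 0;0.3 -0.0012 0 -0.002 0 0 0;0.15 -0.0012 0 -0.002 0 0 0;0 -0.0012 0 -0.002 0 0 0;0 -0.0012 0 -0.002 0 0 0;0 -0.0012 0 -0.002 0 0 0'; 
python3 -m inch '0 0 0 -0.05 0 0 0;0 0 0 -0.15 0 0 0;0 0 0 -0.3 0 0 0;0 -0.1 0 -0.4 0 0 0;0 -0.15 0 -0.5 0 0 0;0 -0.15 0 -0.5 0 0 0'; python3 log.py
cat > chk.py <<'E'
from cyl import *
import sys
f=grab('side'); save(f,sys.argv[1])
for gx in (.057,-.057):
    c,a,n,e,rg,m=cylfit(f,mix(gx,.008,.109),Rz(MY)@[0,-1.,0])
    print(n,e,'c',inmix(c),'axis',Rz(MY).T@a,rg, 'base',inmix(c+a*rg[0]))
E
python3 chk.py s7.png
python3 - <<'E'
from go import *
s=arm.get_state(); q=s['q']
for yaw in (-90,-60,-30,0): 
    print(yaw); track(q,[('a',[.45,.0,.28],down(r(yaw))),('red',[.4546,-.084,.2],down(r(yaw))),('red',[.4546,-.084,.09],down(r(yaw))),('tray',[.498,-.409,.2],down(r(yaw))),('tray',[.498,-.409,.095],down(r(yaw))),('d',[.4946,.0967,.22],down(MY)),('dial',[.4946,.0967,.12],down(MY)),('dial',[.4946,.0967,.12],down(MY-1.2)),('dial',[.4946,.0967,.22],down(MY-1.2))])
E
```

```text
t: 27.65
eef_pos: [0.4573, 0.2574, 0.0963]
ee_rot: [-3.137, 0.522, -1.694]
force: [0.7, 1.1, -0.0]
width: 0.0854
t: 28.25
eef_pos: [0.4543, 0.2218, 0.2555]
ee_rot: [-3.126, 0.526, -1.689]
force: [0.4, -0.7, -1.2]
width: 0.0878
28.25 q [ 0.485 -0.045 -0.328 -0.497 -1.015 -0.399] p [0.4543 0.2218 0.2555] rpy [-3.1258  0.5262 -1.6887] w 0.0878 F [ 0.4 -0.7 -1.2]
2495 0.0009012032850798622 c [0.05702048 0.008      0.10873448] axis [-0.00593369 -0.99993548  0.00968696] [-0.05318601  0.02874383] base [0.05733607 0.06118258 0.10821927]
2673 0.0007382891130482405 c [-0.05673692  0.008       0.10905106] axis [ 0.00148411 -0.99993986  0.01086589] [-0.05139303  0.02877191] base [-0.05681319  0.05938994  0.10849263]
-90
a        n=6 err=0.0000 dq=0.09 wz=0.60 q=[ 0.44 -0.06 -0.37 -0.   -1.26 -0.44]  w=[0.45 0.   0.66]
red      n=3 err=0.0000 dq=0.07 wz=0.58 q=[ 0.25  0.02 -0.48 -0.   -1.07 -0.25]  w=[ 0.45 -0.08  0.58]
red      n=3 err=0.0000 dq=0.10 wz=0.47 q=[ 0.25  0.15 -0.63 -0.   -0.79 -0.25]  w=[ 0.45 -0.08  0.47]
tray     n=9 err=0.0000 dq=0.09 wz=0.48 q=[-0.39  0.33 -0.1   0.   -1.15  0.
[... 2591 characters left out ...]
=3 err=0.0000 dq=0.10 wz=0.47 q=[ 0.25  0.15 -0.63 -0.   -0.79  1.33]  w=[ 0.45 -0.08  0.47]
tray     n=9 err=0.0000 dq=0.09 wz=0.48 q=[-0.39  0.33 -0.1   0.   -1.15  1.96]  w=[ 0.5  -0.41  0.58]
tray     n=3 err=0.0000 dq=0.07 wz=0.47 q=[-0.39  0.42 -0.22 -0.   -0.93  1.96]  w=[ 0.5  -0.41  0.47]
d        n=14 err=0.0000 dq=0.08 wz=0.48 q=[ 0.58  0.08 -0.37  0.   -1.12  0.86]  w=[0.49 0.1  0.6 ]
dial     n=3 err=0.0000 dq=0.08 wz=0.50 q=[ 0.58  0.18 -0.51 -0.   -0.89  0.86]  w=[0.49 0.1  0.5 ]
dial     n=11 err=0.0000 dq=0.11 wz=0.50 q=[ 0.58  0.18 -0.51 -0.   -0.89 -0.34]  w=[0.49 0.1  0.5 ]
dial     n=3 err=0.0000 dq=0.08 wz=0.53 q=[ 0.58  0.08 -0.37  0.   -1.12 -0.34]  w=[0.49 0.1  0.6 ]
```

View pics/s7.png

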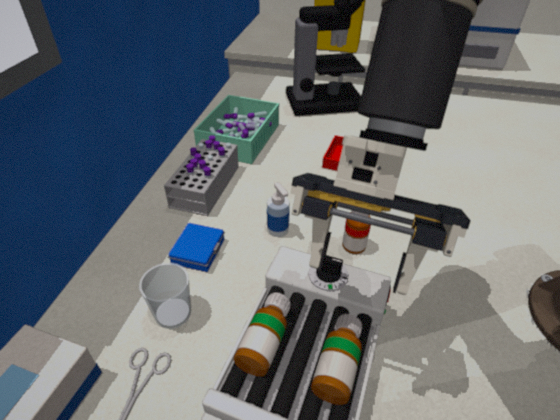

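Both green bottles rest in their grooves (x = +57.0 and -56.7 mm, z = 108.7 and 109.1 mm). Now the red bottle, gripped by its cap from above.

```bash
cat >> go.py <<'E'
E
python3 - <<'E'
s=open('go.py').read()
s=s.replace("    return T\ndef rows","    D=down(PD)\n    for n,p in dict(ra=[.45,.02,.29],rb=[.4547,-.0842,.20],rg=[.4547,-.0842,.098],rl=[.4547,-.0842,.22],ta=[.498,-.409,.22],tn=[.498,-.409,.115],tp=[.498,-.409,.103],tu=[.498,-.409,.24]).items(): T[n]=(np.array(p),D)\n    T['da']=(np.array([.4945,.0967,.23]),down(MY)); T['db']=(np.array([.4945,.0967,.165]),down(MY)); T['dg']=(np.array([.4945,.0967,.122]),down(MY)); T['dt']=(np.array([.4945,.0967,.122]),down(MY-1.2))\n    return T\ndef rows")
open('go.py','w').write(s)
E
python3 go.py ra rb rg
```

```text
ra 0.5162 -0.0757 -0.4422 -0.0089 0.5014 0.0039 rows 4.1 tgt [0.45 0.02 0.29]
ra       n=6 err=0.0000 dq=0.10 wz=0.60 q=[ 0.48 -0.06 -0.35 -0.   -1.28 -0.61]  w=[0.45 0.02 0.67]
rb 0.3425 -0.0597 0.3000 0.0000 0.0000 0.0000 rows 2.8 tgt [ 0.455 -0.084  0.2  ]
rb       n=4 err=0.0000 dq=0.06 wz=0.58 q=[ 0.24  0.02 -0.48 -0.   -1.07 -0.37]  w=[ 0.45 -0.08  0.58]
rg 0.0000 0.0000 0.3400 0.0000 0.0000 0.0000 rows 2.0 tgt [ 0.455 -0.084  0.098]
rg       n=3 err=0.0000 dq=0.09 wz=0.48 q=[ 0.24  0.14 -0.62 -0.   -0.81 -0.37]  w=[ 0.45 -0.08  0.48]
```

```bash

python3 -m inch '0 0.13 -0.019 -0.11 0 0.125 0;0 0.258 -0.038 -0.221 0 0.25 0;0 0.387 -0.057 -0.332 0 0.375 0.002;0 0.516 -0.076 -0.442 -0.009 0.501 0.004;0 0.516 -0.076 -0.442 -0.009 0.501 0.004;0 0.516 -0.076 -0.442 -0.009 0.501 0.004'
python3 -m inch '0 0.1 -0.02 0.09 0 0 0;0 0.23 -0.04 0.2 0 0 0;0 0.343 -0.06 0.3 0 0 0;0 0.343 -0.06 0.3 0 0 0;0 0.343 -0.06 0.3 0 0 0'
python3 log.py; python3 go.py rb rg|grep rows
python3 - <<'E'
from h import *
s=arm.get_state(); f=grab('wrist'); save(f,'w8.png')
Rm=R.from_euler('xyz',s['ee_rot']).as_matrix(); T=np.eye(4);T[:3,:3]=Rm;T[:3,3]=s['eef_pos']
W=world(f,T@f['tool_from_camera']); hsv=cv2.cvtColor(f['img'],cv2.COLOR_RGB2HSV).astype(int)
m=((hsv[...,0]<6)|(hsv[...,0]>174))&(hsv[...,1]>130)&(W[...,2]>.105)&(W[...,2]<.135)&(abs(W[...,0]-.4547)<.05)&(abs(W[...,1]+.084)<.05)
q=W[m]; print(len(q),q.mean(0),(q.min(0)+q.max(0))/2,np.ptp(q,0))
E
```

```text
t: 28.9
eef_pos: [0.4488, 0.0204, 0.2857]
ee_rot: [3.135, -0.001, -1.699]
force: [0.5, 0.4, -0.1]
width: 0.0876
t: 29.4
eef_pos: [0.4531, -0.0845, 0.1957]
ee_rot: [3.134, -0.001, -1.701]
force: [0.0, 0.7, 1.2]
width: 0.0874
29.4 q [ 0.244  0.029 -0.48  -0.002 -1.069 -0.373] p [ 0.4531 -0.0845  0.1957] rpy [ 3.1342e+00 -1.5000e-03 -1.7011e+00] w 0.0874 F [0.  0.7 1.2]
rb -0.0016 -0.0051 -0.0143 0.0071 -0.0014 -0.0027 rows 0.1 tgt [ 0.455 -0.084  0.2  ]
rg 0.0000 0.0000 0.3400 0.0000 0.0000 0.0000 rows 2.0 tgt [ 0.455 -0.084  0.098]
930 [ 0.45390829 -0.08455197  0.11937   ] [ 0.45390517 -0.08433185  0.11947786] [0.0269843  0.02725305 0.00390371]
```

View pics/w8.png

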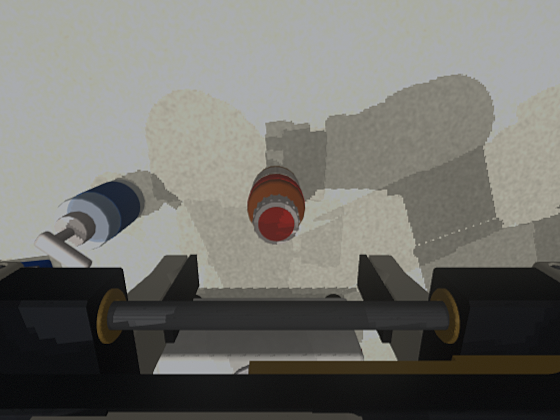

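The red cap at pixel (278,222) measures (0.454, -0.084), which agrees with the fixed cameras, and the pump bottle is well clear. Descending to grip the cap.

```bash

python3 -m inch '0 -0.001 -0.003 0.1 0.007 0 0;0 -0.001 -0.003 0.2 0.007 0 0;0 -0.001 -0.003 0.28 0.007 0 0;0 -0.001 -0.003 0.326 0.007 0 0;0 -0.001 -0.003 0.326 0.007 0 0;0.4 -0.001 -0.003 0.326 0.007 0 0;0.6 -0.001 -0.003 0.326 0.007 0 0;1 -0.001 -0.003 0.326 0.007 0 0;1 -0.001 -0.003 0.326 0.007 0 0;1 -0.001 -0.003 0.326 0.007 0 0;1 -0.001 -0.003 0.326 0.007 0 0' 30; python3 log.py
python3 -m inch '1 0 0 -0.02 0 0 0;1 0 0 -0.06 0 0 0;1 0 0 -0.12 0 0 0;1 0 0 -0.2 0 0 0;1 0 0 -0.3 0 0 0;1 0 0 -0.4 0 0 0;1 0 0 -0.4 0 0 0'
python3 log.py; python3 go.py ta tn tp | grep rows
python3 - <<'E'
from h import *
f=grab('side'); save(f,'s9.png')
E
```

```text
t: 30.55
eef_pos: [0.4541, -0.0842, 0.0991]
ee_rot: [-3.14, -0.002, -1.698]
force: [0.3, -1.4, -0.3]
width: 0.0452
30.55 q [ 0.248  0.136 -0.62   0.004 -0.813 -0.378] p [ 0.4541 -0.0842  0.0991] rpy [-3.1396e+00 -2.2000e-03 -1.6984e+00] w 0.0452 F [ 0.3 -1.4 -0.3]
t: 31.25
eef_pos: [0.4559, -0.0838, 0.2231]
ee_rot: [-3.133, -0.001, -1.698]
force: [0.8, -0.0, -3.4]
width: 0.0351
31.25 q [ 0.248  0.    -0.446  0.004 -1.117 -0.377] p [ 0.4559 -0.0838  0.2231] rpy [-3.1334e+00 -1.1000e-03 -1.6978e+00] w 0.0351 F [ 0.8 -0.  -3.4]
ta 1.0574 -0.2763 0.0137 -0.0078 -0.0010 0.0004 rows 6.6 tgt [ 0.498 -0.409  0.22 ]
tn 0.0000 0.0000 0.3500 0.0000 0.0000 0.0000 rows 2.1 tgt [ 0.498 -0.409  0.115]
tp 0.0000 0.0000 0.0400 0.0000 0.0000 0.0000 rows 0.2 tgt [ 0.498 -0.409  0.103]
```

View pics/s9.png

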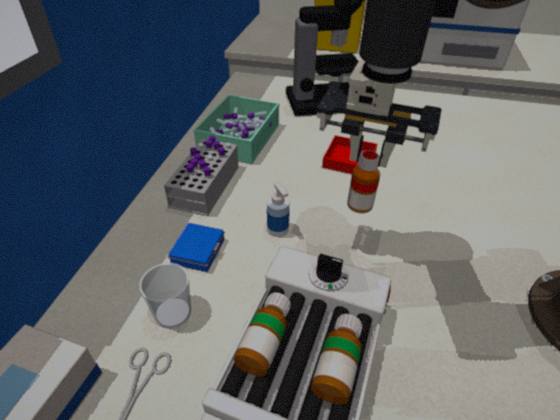

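The red bottle is lifted, held by its cap at about (368,160). The fingers were still closing when the lift began, so I'll measure how it hangs before carrying it.

```bash
cat > red.py <<'E'
from cyl import *
import sys
def red(f,mid,lo=-.06,hi=.025):
    W=world(f); ok=f['range_z']>0; d=W-mid
    m=ok&(np.hypot(d[...,0],d[...,1])<.045)&(d[...,2]>-.06)&(d[...,2]<.045)
    hsv=cv2.cvtColor(f['img'],cv2.COLOR_RGB2HSV).astype(int)
    m&=~((hsv[...,1]<60)&(hsv[...,2]<60))
    q=W[m]; z=q[:,2]
    b=q[(z<mid[2]+.03)]
    def fun(p):
        a=np.array([p[2],p[3],1]);a/=np.linalg.norm(a); dd=b-(mid+[p[0],p[1],0]); return np.linalg.norm(dd-(dd@a)[:,None]*a,axis=1)-.026
    r=least_squares(fun,np.zeros(4),loss='soft_l1',f_scale=.001)
    print('n',len(b),'axis at mid',mid+[r.x[0],r.x[1],0],'tilt',r.x[2:].round(3),'res',np.median(abs(r.fun)),'zmin',np.percentile(z,[0.5,1,2,5]).round(4))
    return r.x
if __name__=='__main__':
    s=arm.get_state(); f=grab('side'); p=s['eef_pos']
    red(f,np.array([p[0],p[1],p[2]-.055]))
    W=world(f); print(W[205:216,355:372:4,2].round(3))
E
python3 red.py
```

```text
n 897 axis at mid [ 0.45602175 -0.08401455  0.16571928] tilt [-0.01   0.002] res 0.0005568446522547926 zmin [0.1168 0.1177 0.1191 0.1225]
[[ 0.137  0.139  0.141  0.14   0.138]
 [ 0.133  0.136  0.138  0.138  0.134]
 [ 0.132  0.134  0.137  0.136  0.131]
 [ 0.13   0.134  0.133  0.134  0.127]
 [ 0.126  0.13   0.131  0.129  0.125]
 [ 0.124  0.128  0.129  0.127  0.122]
 [ 0.123  0.125  0.124  0.123  0.119]
 [ 0.117  0.121  0.123  0.121 -0.001]
 [ 0.118  0.12   0.122  0.119  0.   ]
 [-0.     0.114  0.118  0.     0.001]
 [-0.001  0.001  0.     0.002 -0.001]]
```

```bash

python3 -m inch '1 0.06 -0.016 0 0 0 0;1 0.16 -0.042 0 0 0 0;1 0.29 -0.076 0 0 0 0;1 0.43 -0.113 0 0 0 0;1 0.57 -0.15 0 0 0 0;1 0.71 -0.187 0 0 0 0;1 0.84 -0.22 0 0 0 0;1 0.94 -0.246 0 0 0 0;1 1 -0.262 0 0 0 0;1 1 -0.262 0 0 0 0;1 1 -0.262 0 0 0 0' 30
python3 go.py ta tn tp | grep rows
```

```text
t: 32.45
eef_pos: [0.493, -0.3909, 0.2182]
ee_rot: [3.141, -0.001, -1.699]
force: [-0.6, 1.1, -2.0]
width: 0.0351
ta 0.0576 -0.0244 -0.0059 0.0008 -0.0011 -0.0010 rows 0.4 tgt [ 0.498 -0.409  0.22 ]
tn 0.0000 0.0000 0.3500 0.0000 0.0000 0.0000 rows 2.1 tgt [ 0.498 -0.409  0.115]
tp 0.0000 0.0000 0.0400 0.0000 0.0000 0.0000 rows 0.2 tgt [ 0.498 -0.409  0.103]
```

```bash

python3 -m inch '1 0.03 -0.012 0 0 0 0;1 0.057 -0.024 0.03 0 0 0;1 0.057 -0.024 0.1 0 0 0;1 0.057 -0.024 0.18 0 0 0;1 0.057 -0.024 0.25 0 0 0;1 0.057 -0.024 0.3 0 0 0;1 0.057 -0.024 0.32 0 0 0;1 0.057 -0.024 0.32 0 0 0' 30
python3 red.py
python3 - <<'E'
from h import *
f=grab('side'); save(dict(img=cv2.resize(f['img'][60:240,260:460],None,fx=3,fy=3)),'s10.png')
E
```

```text
t: 33.25
eef_pos: [0.4985, -0.4091, 0.1228]
ee_rot: [3.142, -0.002, -1.698]
force: [0.4, 0.6, -2.3]
width: 0.0349
n 505 axis at mid [ 0.49971843 -0.4094297   0.06776644] tilt [0.001 0.005] res 0.0009402602302219405 zmin [0.0081 0.0168 0.0192 0.0233]
[[ 0.001  0.001 -0.     0.     0.002]
 [ 0.001  0.002  0.002 -0.     0.   ]
 [ 0.001 -0.    -0.001  0.     0.002]
 [ 0.     0.001  0.003  0.     0.001]
 [-0.001 -0.001  0.001 -0.003  0.   ]
 [-0.002 -0.001 -0.002 -0.001 -0.001]
 [ 0.001 -0.001  0.001  0.     0.002]
 [ 0.001  0.001  0.     0.     0.002]
 [ 0.001  0.001  0.     0.002 -0.003]
 [-0.     0.002  0.001 -0.     0.   ]
 [ 0.001  0.001  0.647  0.     0.003]]
```

View pics/s10.png

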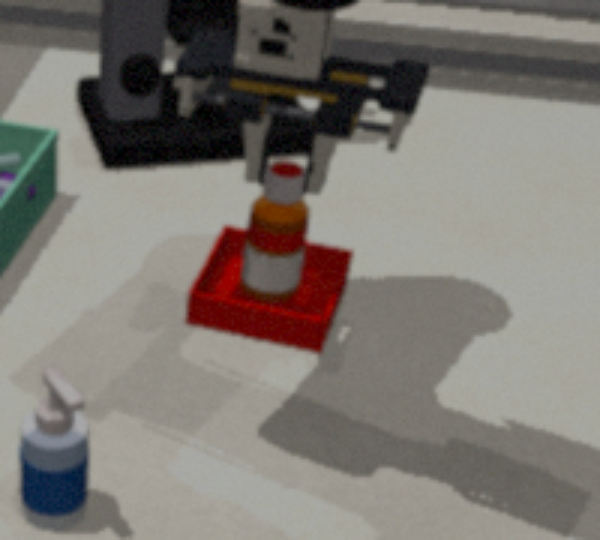

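The red bottle is upright over the middle of the tray. Lowering slowly to contact.

```bash

python3 -m inch '1 0 0 0.012 0 0 0;1 0 0 0.026 0 0 0;1 0 0 0.03 0 0 0;1 0 0 0.03 0 0 0'
python3 -m inch '1 0 0 0.003 0 0 0;1 0 0 0.006 0 0 0'
python3 -m inch '1 0 0 0.002 0 0 0;1 0 0 0.004 0 0 0'; python3 log.py; python3 red.py | head -1
```

```text
t: 33.75
eef_pos: [0.4987, -0.4095, 0.1147]
ee_rot: [-3.14, -0.002, -1.698]
force: [-0.4, 0.3, -2.5]
width: 0.0351
t: 33.95
eef_pos: [0.4989, -0.4096, 0.1132]
ee_rot: [-3.14, -0.003, -1.698]
force: [-0.2, -0.0, -2.3]
width: 0.0352
t: 34.15
eef_pos: [0.4988, -0.4096, 0.1118]
ee_rot: [-3.14, -0.002, -1.698]
force: [0.5, -0.3, -2.9]
width: 0.0352
34.15 q [-0.385  0.399 -0.206  0.002 -0.964  0.256] p [ 0.4988 -0.4096  0.1118] rpy [-3.1399e+00 -2.4000e-03 -1.6983e+00] w 0.0352 F [ 0.5 -0.3 -2.9]
n 578 axis at mid [ 0.49984285 -0.41015787  0.0568325 ] tilt [0.01 0.01] res 0.0012501476354260539 zmin [0.0028 0.0038 0.0042 0.005 ]
```

```bash

python3 -m inch '1 0 0 0.003 0 0 0;1 0 0 0.005 0 0 0'
python3 -m inch '1 0 0 0.002 0 0 0;1 0 0 0.004 0 0 0'
```

```text
t: 34.4
eef_pos: [0.4992, -0.4099, 0.1111]
ee_rot: [-3.139, -0.003, -1.698]
force: [-0.6, -0.1, 4.5]
width: 0.0352
t: 34.6
eef_pos: [0.4994, -0.4101, 0.111]
ee_rot: [-3.138, -0.004, -1.698]
force: [-2.4, 1.5, 12.6]
width: 0.0352
```

```bash

python3 -m inch '1 0 0 -0.003 0 0 0;1 0 0 -0.003 0 0 0;0.56 0 0 -0.003 0 0 0;0.52 0 0 -0.003 0 0 0;0.45 0 0 -0.003 0 0 0;0.3 0 0 -0.003 0 0 0;0.1 0 0 -0.003 0 0 0;0.1 0 0 -0.003 0 0 0;0.1 0 0 -0.003 0 0 0'
python3 -m inch '0.1 0 0 -0.05 0 0 0;0.1 0 0 -0.15 0 0 0;0.1 0 0 -0.3 0 0 0;0.1 0 0 -0.45 0 0 0;0.1 0 0 -0.45 0 0 0'
python3 log.py; python3 - <<'E'
from red import *
f=grab('side'); red(f,np.array([.499,-.41,.06])); save(f,'s11.png')
E
python3 go.py da db dg dt
```

```text
t: 35.5
eef_pos: [0.4988, -0.4095, 0.11]
ee_rot: [-3.14, -0.002, -1.698]
force: [0.1, -0.5, -0.3]
width: 0.0744
t: 36.0
eef_pos: [0.5013, -0.4113, 0.2529]
ee_rot: [-3.129, -0.008, -1.698]
force: [-0.1, 0.0, -0.1]
width: 0.0788
36.0 q [-0.384  0.292 -0.026  0.005 -1.239  0.256] p [ 0.5013 -0.4113  0.2529] rpy [-3.1294 -0.0077 -1.6976] w 0.0788 F [-0.1  0.  -0.1]
n 611 axis at mid [ 0.50028036 -0.41043475  0.06      ] tilt [0.024 0.006] res 0.0012700022051195144 zmin [0.0035 0.0037 0.004  0.0048]
da -1.6737 0.2339 0.0539 -0.0027 -0.0102 -1.4998 rows 10.5 tgt [0.494 0.097 0.23 ]
da       n=14 err=0.0000 dq=0.08 wz=0.61 q=[ 0.58  0.07 -0.35 -0.   -1.15  0.86]  w=[0.49 0.1  0.61]
db 0.0000 0.0000 0.2167 0.0000 0.0000 0.0000 rows 1.3 tgt [0.494 0.097 0.165]
db       n=2 err=0.0000 dq=0.08 wz=0.54 q=[ 0.58  0.13 -0.45 -0.   -1.    0.86]  w=[0.49 0.1  0.54]
dg 0.0000 0.0000 0.1433 0.0000 0.0000 0.0000 rows 0.9 tgt [0.494 0.097 0.122]
dg       n=2 err=0.0000 dq=0.05 wz=0.50 q=[ 0.58  0.18 -0.5  -0.   -0.89  0.86]  w=[0.49 0.1  0.5 ]
dt 0.0000 0.0000 0.0000 0.0000 0.0000 1.1459 rows 8.0 tgt [0.494 0.097 0.122]
dt       n=11 err=0.0000 dq=0.11 wz=0.50 q=[ 0.58  0.18 -0.5  -0.   -0.89 -0.34]  w=[0.49 0.1  0.5 ]
```

View pics/s11.png

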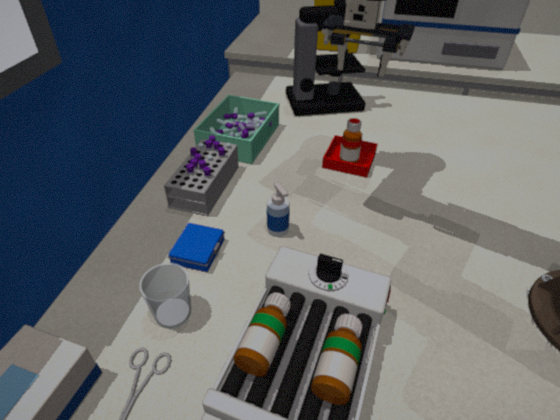

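The red bottle stands released in the tray, with the axis at (0.500, -0.410) against a tray centre of (0.498, -0.409). Next, the dial.

```bash

python3 -m inch '0.3 -0.16 0.023 0 0 -0.01 -0.14;0.5 -0.32 0.046 0.01 0 -0.01 -0.28;0.5 -0.48 0.07 0.015 0 -0.01 -0.43;0.5 -0.64 0.09 0.02 0 -0.01 -0.57;0.5 -0.8 0.113 0.026 0 -0.01 -0.71;0.5 -0.9 0.126 0.029 0 -0.01 -0.8;0.5 -0.9 0.126 0.029 0 -0.01 -0.8;0.5 -0.9 0.126 0.029 0 -0.01 -0.8' >/dev/null; python3 log.py; python3 go.py da db|grep rows
```

```text
36.85 q [ 0.109  0.088 -0.319 -0.008 -1.165  0.605] p [ 0.4953 -0.1359  0.2352] rpy [-3.1386  0.0069 -0.8594] w 0.0436 F [ 0.4 -0.1 -0.6]
da -0.5888 -0.5042 0.0229 -0.0052 0.0052 -0.6990 rows 4.9 tgt [0.494 0.097 0.23 ]
db 0.0000 0.0000 0.2167 0.0000 0.0000 0.0000 rows 1.3 tgt [0.494 0.097 0.165]
```

```bash

python3 -m inch '0.5 -0.11 -0.1 0.005 0 0 -0.14;0.5 -0.23 -0.2 0.01 0 0 -0.28;0.5 -0.35 -0.3 0.015 0 0 -0.42;0.5 -0.47 -0.4 0.02 0 0 -0.56;0.5 -0.589 -0.504 0.023 0 0 -0.699;0.5 -0.589 -0.504 0.023 -0.005 0.005 -0.699;0.5 -0.589 -0.504 0.023 -0.005 0.005 -0.699;0.5 -0.589 -0.504 0.023 -0.005 0.005 -0.699' >/dev/null; python3 log.py; python3 go.py db dg|grep rows
python3 - <<'E'
from h import *
s=arm.get_state(); f=grab('wrist'); save(f,'w12.png')
Rm=R.from_euler('xyz',s['ee_rot']).as_matrix(); T=np.eye(4);T[:3,:3]=Rm;T[:3,3]=s['eef_pos']
W=world(f,T@f['tool_from_camera']); 
m=(f['range_z']>0)&(W[...,2]>.138)&(W[...,2]<.152)&(abs(W[...,0]-.4945)<.035)&(abs(W[...,1]-.097)<.035)
q=W[m]; print(len(q)); print(cv2.minAreaRect((q[:,:2]*1000).astype(np.float32)),q[:,2].mean())
E
```

```text
37.65 q [ 0.58   0.073 -0.352  0.    -1.147  0.86 ] p [0.4949 0.0948 0.23  ] rpy [ 3.1412e+00  4.0000e-04 -1.3110e-01] w 0.0436 F [ 0.8 -0.9 -0.1]
db -0.0020 -0.0061 0.2165 0.0003 0.0004 -0.0035 rows 1.3 tgt [0.494 0.097 0.165]
dg 0.0000 0.0000 0.1433 0.0000 0.0000 0.0000 rows 0.9 tgt [0.494 0.097 0.122]
836
((493.96258544921875, 95.34667205810547), (13.744799613952637, 41.04125213623047), 82.00747680664062) 0.14295566538469628
```

View pics/w12.png

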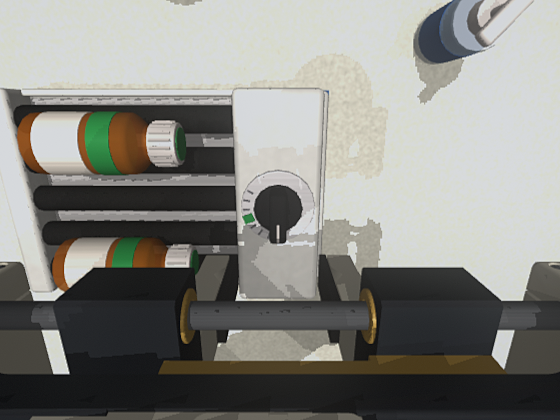

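The dial bar is seen at (278,235), still at off, and its centre measures about (0.494, 0.096). Gripping it and turning.

```bash

python3 -m inch '0.5 -0.002 -0.005 0.1 0 0 -0.0035;0.5 -0.002 -0.005 0.22 0 0 -0.0035;0.5 -0.002 -0.005 0.3 0 0 -0.0035;0.5 -0.002 -0.005 0.34 0 0 -0.0035;0.5 -0.002 -0.005 0.358 0 0 -0.0035;0.5 -0.002 -0.005 0.358 0 0 -0.0035;0.7 -0.002 -0.005 0.358 0 0 -0.0035;1 -0.002 -0.005 0.358 0 0 -0.0035;1 -0.002 -0.005 0.358 0 0 -0.0035;1 -0.002 -0.005 0.358 0 0 -0.0035;1 -0.002 -0.005 0.358 0 0 -0.0035;1 -0.002 -0.005 0.358 0 0 -0.0035' 15
python3 -m inch '1 0 0 0 0 0 0;1 0 0 0 0 0 0;1 0 0 0 0 0 0'; python3 log.py
```

```text
t: 38.9
eef_pos: [0.4944, 0.0954, 0.1236]
ee_rot: [3.138, -0.0, -0.124]
force: [1.6, -12.1, 5.0]
width: 0.014
t: 39.2
eef_pos: [0.4943, 0.0953, 0.1237]
ee_rot: [3.138, -0.0, -0.125]
force: [1.6, -12.0, 3.5]
width: 0.0137
39.2 q [ 0.583  0.173 -0.503  0.003 -0.896  0.861] p [0.4943 0.0953 0.1237] rpy [ 3.1384e+00 -3.0000e-04 -1.2470e-01] w 0.0137 F [  1.6 -12.    3.5]
```

```bash

python3 -m inch '1 0 0.003 0 0 0 0;1 0 0.003 0 0 0 0.06;1 0 0.003 0 0 0 0.14;1 0 0.003 0 0 0 0.22;1 0 0.003 0 0 0 0.3;1 0 0.003 0 0 0 0.38;1 0 0.003 0 0 0 0.46;1 0 0.003 0 0 0 0.54;1 0 0.003 0 0 0 0.6;1 0 0.003 0 0 0 0.6'
python3 log.py
python3 -m inch '1 0 0 0 0 0 0.06;1 0 0 0 0 0 0.14;1 0 0 0 0 0 0.22;1 0 0 0 0 0 0.3;1 0 0 0 0 0 0.38;1 0 0 0 0 0 0.46;1 0 0 0 0 0 0.52;1 0 0 0 0 0 0.546;1 0 0 0 0 0 0.546;1 0 0 0 0 0 0.546'
python3 log.py
```

```text
t: 40.2
eef_pos: [0.4942, 0.0949, 0.1236]
ee_rot: [3.14, -0.002, -0.755]
force: [0.5, -9.6, 5.2]
width: 0.0143
40.2 q [ 0.582  0.173 -0.503  0.003 -0.896  0.232] p [0.4942 0.0949 0.1236] rpy [ 3.1396e+00 -1.7000e-03 -7.5510e-01] w 0.0143 F [ 0.5 -9.6  5.2]
t: 41.2
eef_pos: [0.4939, 0.0947, 0.1236]
ee_rot: [3.14, -0.003, -1.325]
force: [-1.1, -9.7, 4.7]
width: 0.0138
41.2 q [ 0.582  0.173 -0.503  0.003 -0.897 -0.338] p [0.4939 0.0947 0.1236] rpy [ 3.1402e+00 -2.7000e-03 -1.3248e+00] w 0.0138 F [-1.1 -9.7  4.7]
```

```bash

python3 -m inch '0.75 0 0 0 0 0 0;0.65 0 0 0 0 0 0;0.5 0 0 0 0 0 0;0.5 0 0 0 0 0 0;0.5 0 0 0 0 0 0'; 
python3 -m inch '0.5 0 0 -0.05 0 0 0;0.5 0 0 -0.15 0 0 0;0.5 0 0 -0.3 0 0 0;0.5 0 0 -0.45 0 0 0;0.5 0 0 -0.6 0 0 0;0.5 0 0 -0.7 0 0 0;0.5 0 0 -0.7 0 0 0;0.5 0 0 -0.7 0 0 0'
python3 log.py; python3 chk.py s13.png
python3 - <<'E'
from red import *
f=grab('side'); red(f,np.array([.499,-.41,.06])); W=world(f)
m=(f['range_z']>0)&(W[...,2]>.137)&(W[...,2]<.152)&(abs(W[...,0]-.4945)<.035)&(abs(W[...,1]-.097)<.035)
q=W[m]; rc=cv2.minAreaRect((q[:,:2]*1000).astype(np.float32)); print(len(q),rc)
f0=dict(np.load('f_side.npz')); W0=world(f0)
for nm,(x0,x1,y0,y1) in dict(san=(.58,.68,-.15,-.03),beak=(.68,.82,.1,.24),box=(.68,.82,-.04,.1)).items():
    for ww,ff in((W0,f0),(W,f)):
        m=(ff['range_z']>0)&(ww[...,0]>x0)&(ww[...,0]<x1)&(ww[...,1]>y0)&(ww[...,1]<y1)&(ww[...,2]>.02)
        print(nm,m.sum(),ww[m].mean(0).round(3))
f=grab('wrist'); save(f,'w13.png')
E
```

```text
t: 41.7
eef_pos: [0.4945, 0.0969, 0.123]
ee_rot: [-3.141, 0.0, -1.325]
force: [-0.6, -0.1, 0.0]
width: 0.0429
t: 42.5
eef_pos: [0.4943, 0.0969, 0.3333]
ee_rot: [-3.14, 0.001, -1.325]
force: [-0.5, 0.4, -0.7]
width: 0.0438
42.5 q [ 0.584  0.017 -0.176 -0.    -1.376 -0.338] p [0.4943 0.0969 0.3333] rpy [-3.1399e+00  1.0000e-03 -1.3249e+00] w 0.0438 F [-0.5  0.4 -0.7]
2505 0.0009699242231480942 c [0.05694109 0.008      0.10874358] axis [-0.00572184 -0.99991286  0.01189703] [-0.05332238  0.0288684 ] base [0.0572462  0.06131774 0.10810921]
2702 0.0007501761753465411 c [-0.05672574  0.008       0.10905507] axis [-0.00245138 -0.99992502  0.01199743] [-0.05315499  0.02892655] base [-0.05659543  0.061151    0.10841735]
n 544 axis at mid [ 0.50018328 -0.41028841  0.06      ] tilt [-0.03  -0.002] res 0.0011093565811800873 zmin [0.0041 0.0043 0.0049 0.0061]
188 ((494.2339172363281, 95.8447494506836), (14.616459846496582, 41.7451057434082), 13.160205841064453)
san 878 [ 0.623 -0.079  0.074]
san 879 [ 0.623 -0.079  0.075]
beak 2374 [0.766 0.17  0.065]
beak 2361 [0.766 0.17  0.065]
box 1616 [0.773 0.021 0.033]
box 1613 [0.773 0.021 0.033]
```

View pics/s13.png

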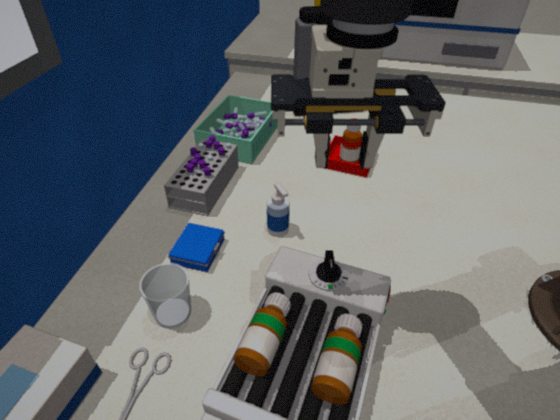

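View pics/w13.png

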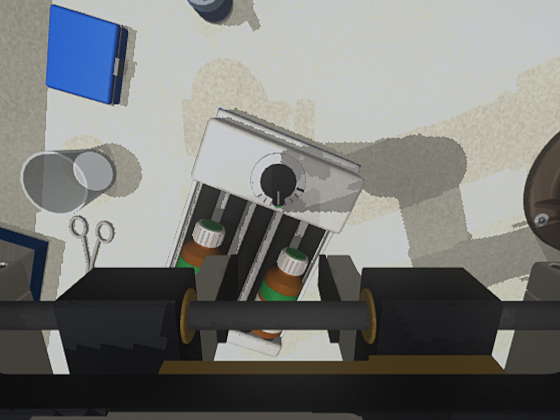

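All checks pass: the dial bar has turned about 68.5° with its pointer at the green mark (278,205), the bottles are in place and the other objects haven't moved. Handing in.

```bash
python3 -c "
from station import arm
print(arm.get_state()['t']); print(arm.job_done())"
```

```text
42.65
the job is handed in; nothing more can be done
None
```

I loaded the mixer and handed the job in at 42.65 s of the 72 s allowed. My last camera checks put everything within the limits; the hand-in itself reports no verdict.

| Item | Last check | Limit |
|---|---|---|
| Green bottle A | groove x = -56.7 mm, axis 109.1 mm high, mid-body y about 20 mm, tilt about 0.012 rad | x ±68 mm, 105–113 mm, y ±64 mm, 0.1 rad |
| Green bottle B | groove x = +56.9 mm, axis 108.7 mm high, mid-body y about 20 mm, tilt about 0.013 rad | x ±68 mm, 105–113 mm, y ±64 mm, 0.1 rad |
| Red bottle | upright in the tray, about 2 mm from its centre | within 38 mm of centre, tilt under 0.08 rad |
| Dial | turned about 68.5° (1.196 rad), pointer at the green mark | 1.2 ± 0.25 rad |
| Pump bottle, cup, slide box | not measurably moved | 30 mm |

- **Set-down forces:** the wrist force rose to 14 N at most while setting the bottles down; the mixer limit is 60 N.
- **Red bottle tilt:** the two readings after release disagreed, at +0.024 and -0.030 rad. The bottle had little depth data at that distance. Both are inside the limit.
- **Red bottle grip:** the fingers were still closing when I began lifting, so they held it about 6 mm lower on the cap than planned. It did not slip, and I allowed for the difference when setting it down.
- **Dial grip:** the dial was gripped about 1 mm off centre, giving a steady side force of 10–12 N on the wrist until I let go.

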